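# Pack checked padlocks into stack-nest totes at the key cutter's stall

### The arm

A 7-joint arm with a two-finger parallel gripper is mounted at the origin on the work surface. World frame = base frame: x ahead of the robot, y to its left, z up, the work surface at z = 0. Lengths are in mm, angles in rad, forces in N, time in s.
With the tool pointing down it reaches from about 400 to 850 mm from the base axis. Payload 10.4 kg.
Tool frame: the origin (TCP) lies midway between the tips of the shut fingers; the grasp point (between the pads) lies 19 mm behind it; z points along the fingers, y is the line along which they close (so a half turn about z gives the same grasp; the last joint's range is limited). The gripper opens to 87 mm and grips with 3 to 60 N. Pads are 19 mm wide; open, the fingers measure 117 mm over their backs; the gripper's body (75 mm by 190 mm) begins 51 mm behind the grasp point.
Start: joints at [1.249, 0.332, -0.065, 1.46, 0.022, 1.35, -0.088], TCP at [184.005, -597.322, 222.576] pointing down, gripper open.
Joint ranges: [-2.6, 2.6], [-0.5, 2.12], [-1.47, 1.34], [0.16, 2.42], [-1.27, 4.41], [0.06, 2.06], [-2.6, 2.6]. Speed limits (rad/s): [2.22, 2.22, 2.79, 2.79, 3.14, 3.14, 3.14].

### API

Orientations are given as a rotation vector (axis times angle).
In Python, from cell import ctrl gives the robot as it stands.
- The arm moves only by the shell command python3 inch.py 'ROWS'. ROWS is 1 to 5 rows, parted by a bar, with the numbers parted by spaces; each row has 7 numbers: dx, dy, dz in mm, then a rotation vector rx, ry, rz in rad, then the opening from 0.0 (shut) to 1.0 (fully open); each row is the pose to reach, as a shift and turn from the pose commanded when the command began, along the tool's axes at that moment; what a row does not reach only later rows make up. A row lasts 1/10 s, in which the tool goes at most 50 mm and 0.15 rad, less where a joint would pass 70% of its speed; a pose out of reach is approached as far as the arm can. The fingers move at their own pace and stop on an object; the grip force is fixed at half the most. Time passes only in rows, so rows that do not move let the fingers close. It prints the time, the measured TCP pose, the force, the opening and the grip force at its end. Input that does not fit is refused with a message, and nothing moves.
- ctrl.read_state(): the state, without advancing time (a new reading comes with each control period).
- ctrl.camera(name): name is "scene" or "top" or "wrist"; returns a dict with "color" (400x640x3 uint8, blue, green, red), "fx", "fy", "cx", "cy" (pixels), "dist_coeffs" ([k1, k2, p1, p2, k3] as OpenCV has them; the pictures are not rectified), "extrinsics" (4x4, takes a point from camera to world coordinates); the wrist camera has in their place "T_tool_cam" (4x4, takes a point from camera to tool coordinates, whose origin is the TCP and whose axes are the flange's). Camera axes: x right, y down, z forward; pixel columns grow to the right and rows downward; lengths in mm; the calibration is good to about 2 mm. A picture is of the moment at which its call begins: read the wrist's pose just before it. There is no depth.
- ctrl.job_done(): hands the job in; it is judged then, once.
The state is a dict: "time": time; "joints": joint angles; "joint_vel": joint speeds; "tau": joint torques, N m; "tcp_pos": TCP position; "tcp_rot": TCP orientation; "force": force on the tool from outside, world axes, zero at the start; "wrist_torque": the same for the moment, N m; "finger_gap": opening from 0.0 (shut) to 1.0 (fully open); "finger_force": force on a finger pad.
Only numpy, scipy, OpenCV 4.12 (cv2) and the standard library are available. Lean on these libraries where they do the work, as an engineer would, in place of code of your own. Each camera call takes 0.05 s, during which the arm holds its last target. There are 200 camera calls.

### The job

Lift the top tote out of the base tote, where it is nested, and stand it on the rubber mat; then lay every passed padlock (round disc tag) in the base tote. With all of them in, put the top tote back turned half a turn from how it was nested, so that it stands stacked level on the base tote above the padlocks, and see that every rejected padlock (crossed-bar tag) ends up in the top tote. Do not tip the top tote over and leave the other things on the bench alone.

Things in the scene. Friction and masses are not known exactly. Their poses are not given: they have to be found in the camera images.
- tote_base: base tote: open grey plastic stack-nest tote fixed to the bench, 292 long (x) x 170 wide (y) x 70 high, walls and floor 4 thick. Origin at the centre of its underside, z up. A dark holder with a white card is on the outside of its +x end wall. Ribs stand inside its long walls (see the rib point).
- tote_base_rib (a point): top of one of the base tote's four ribs, at x = -100, y = +72, 58 above its underside. The ribs are centred at x = -100 and x = +40 on both long walls, each 40 long (x), standing 18 in from the wall and running from the floor up to 58, so 126 is free between facing ribs and the walls stand 12 above them.
- tote_top: top tote: loose grey tote, 0.45 kg, body 272 long (x) x 114 wide (y) x 70 high, walls and floor 4 thick, lugs low outside (see the lug point). Origin at the centre of its underside. A 6 thick wall across x = 0 parts it into two bays. It starts nested in the base tote, +x ends together, its origin 4 above the base's; turned half a turn it stands stacked, its origin 58 above the base's.
- tote_top_lug (a point): underside of one of the top tote's four lugs, at x = +100, y = +66, z = 0. The lugs are centred at x = +100 and x = -40 on both long sides, each 40 long (x), 18 high, standing 18 out from the wall (150 over the lugs). Nested, they pass between the base's ribs; half turned, they rest on the ribs, inside the base's rim with 6 of play on each side.
- tote_top_grip (a point): centre of the top tote's grip bar, 99 above its underside, over the middle of the tote: the bar is 18 thick (tote x) x 80 long (tote y) x 26 high; under it, down to the rim at 70, is only the 6 thick wall. Axes as the tote's.
- tote_top_card (a point): point on the top tote's +x end wall, 136 from its middle and 60 above its underside, at a white card with a small dark lip, which only this end has. Axes as the tote's.
- mat: black rubber mat fixed on the bench, 300 long (x) x 180 wide (y) x 3 thick, empty at the start. Origin at the centre of its underside.
- pass_1: brass padlock lying flat, passed: a round white disc tag, 34 across, is on its top face. Body 54 long (x) x 42 wide (y) x 28 thick; a steel shackle 38 wide, 10 thick at mid height, reaches to 55 from the origin along +x: 82 long over all. Origin under the middle of the body, on the underside; +z up through the tagged face. About 0.22 kg. May be absent.
- pass_2: brass padlock lying flat, passed: a round white disc tag, 34 across, is on its top face. Body 54 long (x) x 42 wide (y) x 28 thick; a steel shackle 38 wide, 10 thick at mid height, reaches to 55 from the origin along +x: 82 long over all. Origin under the middle of the body, on the underside; +z up through the tagged face. About 0.22 kg. May be absent.
- pass_3: brass padlock lying flat, passed: a round white disc tag, 34 across, is on its top face. Body 54 long (x) x 42 wide (y) x 28 thick; a steel shackle 38 wide, 10 thick at mid height, reaches to 55 from the origin along +x: 82 long over all. Origin under the middle of the body, on the underside; +z up through the tagged face. About 0.22 kg. May be absent.
- pass_4: brass padlock lying flat, passed: a round white disc tag, 34 across, is on its top face. Body 54 long (x) x 42 wide (y) x 28 thick; a steel shackle 38 wide, 10 thick at mid height, reaches to 55 from the origin along +x: 82 long over all. Origin under the middle of the body, on the underside; +z up through the tagged face. About 0.22 kg. May be absent.
- reject_1: brass padlock lying flat, rejected: a white tag of two crossed bars (an X, 44 long) is on its top face. Body 54 long (x) x 42 wide (y) x 28 thick; a steel shackle 38 wide, 10 thick at mid height, reaches to 55 from the origin along +x: 82 long over all. Origin under the middle of the body, on the underside; +z up through the tagged face. About 0.22 kg. May be absent.
- reject_2: brass padlock lying flat, rejected: a white tag of two crossed bars (an X, 44 long) is on its top face. Body 54 long (x) x 42 wide (y) x 28 thick; a steel shackle 38 wide, 10 thick at mid height, reaches to 55 from the origin along +x: 82 long over all. Origin under the middle of the body, on the underside; +z up through the tagged face. About 0.22 kg. May be absent.
- teacup: bystander, not part of the job: small blue china cup
- paste_jar: bystander, not part of the job: squat jar
- wrench: bystander, not part of the job: steel spanner lying flat
- oil_can: bystander, not part of the job: upright can, 85 tall
- pliers: bystander, not part of the job: red-handled pliers lying flat
- key_bunch: bystander, not part of the job: ring with keys lying flat

How it is judged:
By the outcome, as a careful person would: the job done as asked, in the order asked, and still so for the second after the job is handed in, with the robot touching nothing.
Of pass_1, pass_2, pass_3, pass_4 only 3 to 4 are there at a start; the rules pass over those that are not, and their reading is None.
Of reject_1, reject_2 only 1 to 2 are there at a start; the rules pass over those that are not, and their reading is None.
At some moment in a run one of pass_1, pass_2, pass_3, pass_4, reject_1, reject_2 may be knocked a few centimetres aside while the robot is not near it.
It also fails if it takes over 210 s, if anything falls off the work surface, if the arm or the gripper's body presses on something with over 40 N, if the wrist force passes 120 N, or if a joint passes its speed limit or range.

## Working session

There is one attempt and no reset: what is moved stays moved. The work goes in short steps, Python scripts to look and compute and a shell command to move; the robot and the scene stay as the last step left them, time stands still between calls to the robot, and variables do not carry over. Pictures are saved under pics/ and viewed, at most 14 in all, crops included, and the job is handed in when it is done.

```bash
ls; mkdir -p pics; python3 - <<'E'
from cell import ctrl
import cv2
s=ctrl.read_state();print(s)
for n in("top","scene"):
    c=ctrl.camera(n);cv2.imwrite(f"pics/{n}0.png",c["color"]);print({k:v for k,v in c.items() if k!="color"})
E
```

```text
cell.py
inch.py
pics
{'time': 0.0, 'joints': array([ 1.24939416,  0.33286342, -0.06469614,  1.46094802,  0.0216118 ,
        1.34987658, -0.08851285]), 'joint_vel': array([ 0.00042475,  0.00123558,  0.00033026,  0.00118975,  0.00156363,
       -0.00175101,  0.00162155]), 'tau': array([ 3.63097415e-04, -6.23264050e+01,  2.49741704e-02, -3.89911509e+01,
       -6.12875191e-02,  3.98183498e-02,  1.48171489e-04]), 'tcp_pos': array([ 183.86080665, -596.9439887 ,  221.75600465]), 'tcp_rot': array([-3.10523986e+00, -4.67420482e-01,  4.46625227e-04]), 'force': array([-0.26700791,  0.16527734,  0.47694191]), 'wrist_torque': array([ 0.03928591,  0.05017397, -0.0419571 ]), 'finger_force': 0.0, 'finger_gap': 1.004415950321069}
{'fx': 492.1142938580862, 'fy': 492.1142938580862, 'cx': 316.58850112094825, 'cy': 201.99251467027545, 'dist_coeffs': array([-0.05394248,  0.        ,  0.        ,  0.        ,  0.        ]), 'extrinsics': array([[ 2.51993222e-02, -9.80700324e-01,  1.93886226e-01,
         3.45201981e+02],
       [-9.99584802e-01, -2.74291256e-02, -8.82421023e-03,
         2.37681560e+01],
       [ 1.39720355e-02, -1.93583361e-01, -9.80984335e-01,
         1.21164834e+03],
       [ 0.00000000e+00,  0.00000000e+00,  0.00000000e+00,
         1.00000000e+00]])}
{'fx': 454.50021463147993, 'fy': 454.50021463147993, 'cx': 316.104810794043, 'cy': 197.01295045603365, 'dist_coeffs': array([-0.01758135,  0.        ,  0.        ,  0.        ,  0.        ]), 'extrinsics': array([[-2.69407681e-01,  5.74513730e-01, -7.72886457e-01,
         1.45928107e+03],
       [ 9.62796342e-01,  1.78217145e-01, -2.03130138e-01,
         2.48810751e+02],
       [ 2.10405647e-02, -7.98857073e-01, -6.01152786e-01,
         7.74940676e+02],
       [ 0.00000000e+00,  0.00000000e+00,  0.00000000e+00,
         1.00000000e+00]])}
```
View pics/top0.png

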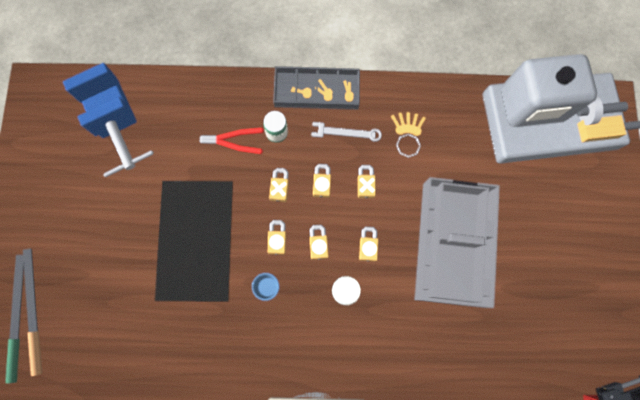

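View pics/scene0.png

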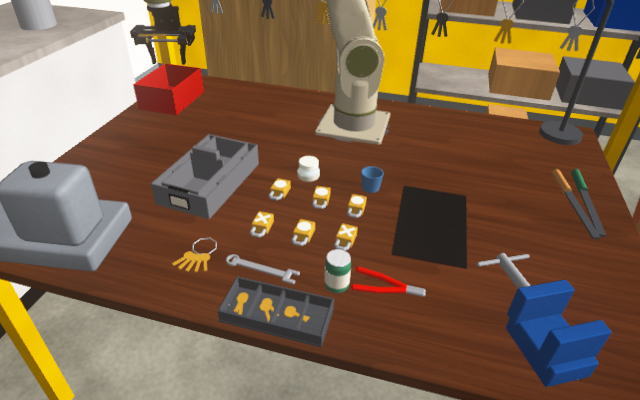

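The top view shows X-tagged padlocks at (279,186) and (366,183), and discs at (321,181), (276,238), (318,243) and (369,245). All the shackles point to image up, which is +x. The mat is at (195,240). The totes are at (458,240) with the card end up (+x).

```bash
cat > h.py <<'E'
import numpy as np, cv2
from scipy.spatial.transform import Rotation as R
from cell import ctrl
def cam(n):
    s=ctrl.read_state(); c=ctrl.camera(n)
    c["K"]=np.array([[c["fx"],0,c["cx"]],[0,c["fy"],c["cy"]],[0,0,1]])
    if n=="wrist":
        T=np.eye(4);T[:3,:3]=R.from_rotvec(s["tcp_rot"]).as_matrix();T[:3,3]=s["tcp_pos"]
        c["E"]=T@c["T_tool_cam"]
    else: c["E"]=c["extrinsics"]
    return c
def rays(c,px):
    p=cv2.undistortPoints(np.float64(px).reshape(-1,1,2),c["K"],c["dist_coeffs"]).reshape(-1,2)
    d=np.c_[p,np.ones(len(p))]@c["E"][:3,:3].T
    return c["E"][:3,3],d/np.linalg.norm(d,axis=1)[:,None]
def plane(c,px,z):
    o,d=rays(c,px); return o+d*((z-o[2])/d[:,2])[:,None]
def tri(c1,p1,c2,p2):
    o1,d1=rays(c1,[p1]);o2,d2=rays(c2,[p2]);A=np.zeros((3,3));b=np.zeros(3)
    M=[np.eye(3)-np.outer(d[0],d[0]) for d in(d1,d2)]
    x=np.linalg.solve(M[0]+M[1],M[0]@o1+M[1]@o2)
    return x,np.linalg.norm(M[0]@(x-o1))+np.linalg.norm(M[1]@(x-o2))
def proj(c,P):
    Ei=np.linalg.inv(c["E"]);
    return cv2.projectPoints(np.float64(P).reshape(-1,1,3),cv2.Rodrigues(Ei[:3,:3])[0],Ei[:3,3],c["K"],c["dist_coeffs"])[0].reshape(-1,2)
def locks(c,zt=28,amin=60,roi=None):
    """brass blobs holding a white tag: origin, heading of the shackle, kind"""
    hsv=cv2.cvtColor(c["color"],cv2.COLOR_BGR2HSV)
    br=cv2.inRange(hsv,(15,110,120),(32,255,255)); wh=cv2.inRange(hsv,(0,0,190),(180,60,255))
    if roi is not None: br=br&roi
    big=cv2.dilate(br,np.ones((3,3)))
    n,l,st,ce=cv2.connectedComponentsWithStats(cv2.morphologyEx(big,cv2.MORPH_CLOSE,np.ones((5,5))))
    out=[]
    for i in range(1,n):
        m=np.uint8(l==i)*255
        cs,_=cv2.findContours(m,cv2.RETR_EXTERNAL,cv2.CHAIN_APPROX_NONE)
        h=cv2.convexHull(max(cs,key=cv2.contourArea)); f=np.zeros_like(m);cv2.fillConvexPoly(f,h,255)
        w=cv2.bitwise_and(wh,f)
        if w.sum()/255<amin or w.sum()/255>0.8*cv2.contourArea(h): continue
        ys,xs=np.nonzero(w); px=np.array([xs.mean(),ys.mean()])
        wc,_=cv2.findContours(w,cv2.RETR_EXTERNAL,cv2.CHAIN_APPROX_NONE)
        wc=max(wc,key=cv2.contourArea);sol=cv2.contourArea(wc)/max(1,cv2.contourArea(cv2.convexHull(wc)))
        ys,xs=np.nonzero(cv2.bitwise_or(cv2.bitwise_and(br,f),w))
        P=plane(c,np.c_[xs,ys],zt)[:,:2]; r=cv2.minAreaRect(np.float32(P))
        (a,b)=r[1]; an=r[2]+(0 if a>b else 90); an=(an+90)%180-90
        out.append(dict(px=px.round(1),p=plane(c,[px],zt)[0].round(1),ang=round(an,1),sz=np.round(r[1],0),sol=round(sol,2)))
    return out
E
python3 - <<'E'
from h import *
t=cam("top");s=cam("scene");L=locks(t);S=locks(s,amin=30)
for o in L:
    b=min(S,key=lambda q:np.hypot(*(q["p"]-o["p"])[:2]));x,e=tri(t,o["px"],s,b["px"]);print(o,x.round(1),round(e,1),b["sol"])
hsv=cv2.cvtColor(t["color"],cv2.COLOR_BGR2HSV)
def quad(m,z,sub):
    n,l,st,ce=cv2.connectedComponentsWithStats(m);i=1+np.argmax(st[1:,4]);ys,xs=np.nonzero(l==i)
    r=cv2.minAreaRect(np.float32(plane(t,np.c_[xs,ys],z)[:,:2]));print(sub,r)
m=cv2.inRange(hsv,(0,0,0),(180,255,45));m[:, :140]=0;m[:,250:]=0;m[:150]=0;m[330:]=0;quad(m,3,"mat")
m=cv2.inRange(hsv,(0,0,80),(180,50,255));m[:,:400]=0;m[:,510:]=0;m[:165]=0;m[320:]=0
m=cv2.morphologyEx(m,cv2.MORPH_CLOSE,np.ones((7,7)));quad(m,70,"tote")
cv2.imwrite("pics/tote0.png",np.vstack([cv2.resize(t["color"][165:315,400:520],None,fx=4,fy=4,interpolation=2)]))
w=cam("wrist");print(w["T_tool_cam"],w["K"])
E
```

```text
{'px': array([589.6, 122.6]), 'p': array([ 809.7, -692.2,   28. ]), 'ang': -79.1, 'sz': array([ 60., 131.]), 'sol': 0.87} [ 875.5 -786.  -183.6] 62.5 0.67
{'px': array([321.7, 183. ]), 'p': array([627.3,   1.7,  28. ]), 'ang': 1.1, 'sz': array([63., 44.]), 'sol': 0.97} [628.7   0.9  23. ] 1.5 0.96
{'px': array([366.5, 184.3]), 'p': array([ 627.2, -109.3,   28. ]), 'ang': 0.5, 'sz': array([62., 45.]), 'sol': 0.65} [ 629.6 -111.4   19.5] 2.5 0.47
{'px': array([278.3, 187.3]), 'p': array([613.3, 108.4,  28. ]), 'ang': -4.1, 'sz': array([46., 62.]), 'sol': 0.61} [615.2 107.8  20.8] 2.3 0.47
{'px': array([276.2, 241. ]), 'p': array([480.6, 108.2,  28. ]), 'ang': 2.1, 'sz': array([61., 44.]), 'sol': 0.97} [481.3 107.6  22.4] 1.9 0.95
{'px': array([318.6, 245.8]), 'p': array([471.8,   5.5,  28. ]), 'ang': 6.0, 'sz': array([59., 45.]), 'sol': 0.96} [472.5   4.8  21.9] 1.3 0.99
{'px': array([369.1, 247.5]), 'p': array([ 470.6, -116.4,   28. ]), 'ang': 0.1, 'sz': array([61., 46.]), 'sol': 0.97} [ 471.7 -118.2   21.4] 2.1 0.91
mat ((521.5560913085938, 258.439208984375), (0.0, 0.0), 0.0)
tote ((487.5565185546875, -320.18377685546875), (185.94097900390625, 294.67657470703125), 85.02848052978516)
[[ 1.45688260e-04 -9.66259004e-01 -2.57572352e-01  7.06624242e+01]
 [ 9.99999706e-01 -5.29853913e-05  7.64390383e-04 -4.13721179e-01]
 [-7.52246661e-04 -2.57572388e-01  9.66258712e-01 -1.62202247e+02]
 [ 0.00000000e+00  0.00000000e+00  0.00000000e+00  1.00000000e+00]] [[360.29408819   0.         319.91989818]
 [  0.         360.29408819 203.03982547]
 [  0.           0.           1.        ]]
```

View pics/tote0.png

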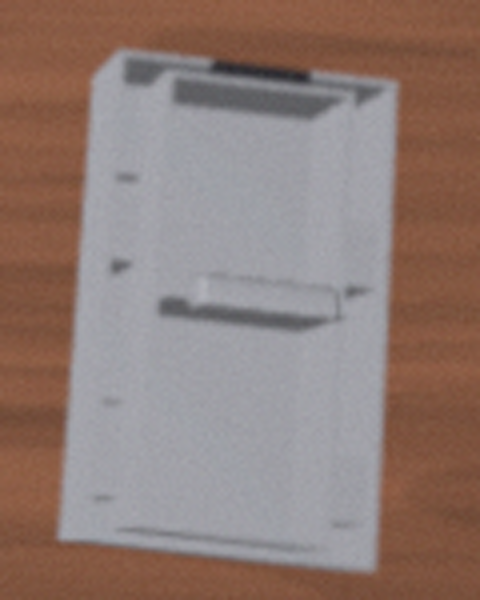

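```bash
cat > go.py <<'E'
import sys
from h import *
def go(x,y,z,head):
    """shift and turn in tool axes to a tool-down pose with tool y at heading (deg)"""
    s=ctrl.read_state();A=R.from_rotvec(s["tcp_rot"]);h=np.radians(head)
    yv=np.array([np.cos(h),np.sin(h),0]);zv=np.array([0,0,-1.]);B=R.from_matrix(np.c_[np.cross(yv,zv),yv,zv])
    d=A.inv().apply(np.array([x,y,z])-s["tcp_pos"]);r=(A.inv()*B).as_rotvec()
    print("shift",d.round(1),"turn",r.round(3),"t",round(s["time"],2),"j",s["joints"].round(2))
if __name__=="__main__": go(*map(float,sys.argv[1:5]))
E
python3 go.py 470 -320 330 -5; python3 go.py 470 -320 330 175
```

```text
shift [ 355.  -180.7 -107.7] turn [-1.000e-03 -0.000e+00 -1.185e+00] t 0.25 j [ 1.25  0.33 -0.06  1.46  0.02  1.35 -0.09]
shift [ 355.  -180.7 -107.7] turn [-0.000e+00  1.000e-03  1.957e+00] t 0.25 j [ 1.25  0.33 -0.06  1.46  0.02  1.35 -0.09]
```

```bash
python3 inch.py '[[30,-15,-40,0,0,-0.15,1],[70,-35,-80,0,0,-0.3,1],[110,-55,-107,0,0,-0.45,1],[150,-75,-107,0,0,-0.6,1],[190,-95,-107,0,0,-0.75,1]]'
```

```text
refused: ROWS must be rows parted by a bar, with the numbers parted by spaces. Nothing was moved.
```

Refused on format, not on reach. It needs rows parted by a bar, with the numbers parted by spaces.

```bash
python3 inch.py '30 -15 -40 0 0 -0.15 1 | 70 -35 -80 0 0 -0.3 1 | 110 -55 -107 0 0 -0.45 1 | 150 -75 -107 0 0 -0.6 1 | 190 -95 -107 0 0 -0.75 1'; python3 go.py 470 -320 330 -5
```

```text
time: 0.75
tcp_pos: [337.5, -450.9, 331.3]
tcp_rot: [2.713, 1.579, 0.0]
force: [0.6, -0.6, 0.3]
finger_gap: 1.0
finger_force: 0.0
shift [179.3  50.5   1.2] turn [ 0.002  0.002 -0.429] t 0.75 j [ 1.08  0.17 -0.27  1.44  0.05  1.54  0.29]
```

```bash
python3 inch.py '40 12 0 0 0 -0.1 1 | 80 24 0 0 0 -0.2 1 | 120 36 0 0 0 -0.3 1 | 160 48 0 0 0 -0.4 1 | 179 50 1 0 0 -0.429 1'; python3 inch.py '0 0 0 0 0 0 1 | 0 0 0 0 0 0 1'; python3 go.py 470 -320 330 -5; python3 - <<'E'
from h import *
w=cam("wrist");cv2.imwrite("pics/w1.png",w["color"]);np.savez("w1.npz",E=w["E"],K=w["K"],d=w["dist_coeffs"])
print(proj(w,[[470,-320,116],[470,-320,0]]))
E
```

```text
time: 1.25
tcp_pos: [471.6, -318.0, 328.5]
tcp_rot: [-2.313, -2.125, -0.002]
force: [0.2, -0.1, -1.2]
finger_gap: 1.001
finger_force: 0.0
time: 1.45
tcp_pos: [468.3, -322.4, 328.4]
tcp_rot: [-2.324, -2.114, 0.001]
force: [-0.9, -0.0, -0.8]
finger_gap: 1.006
finger_force: 0.0
shift [ 2.6  1.5 -1.6] turn [-0.001  0.001 -0.007] t 1.45 j [ 0.89  0.2  -0.43  1.42  0.09  1.54  0.36]
[[321.19950972 173.72898281]
 [320.99909034 158.49456413]]
```

View pics/w1.png

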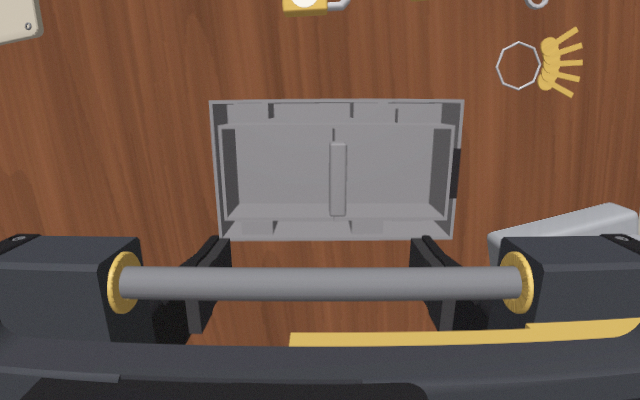

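The wrist view shows the base rim corners at (210,101), (463,100), (454,239) and (219,239). The grip bar top spans (330,143) to (346,216). I'll take a second place for triangulation.

```bash
python3 inch.py '-40 0 0 0 0 0 1 | -80 0 0 0 0 0 1 | -80 0 0 0 0 0 1 | -80 0 0 0 0 0 1'; python3 - <<'E'
from h import *
w=cam("wrist");cv2.imwrite("pics/w2.png",w["color"][:260,150:520]);np.savez("w2.npz",E=w["E"],K=w["K"],d=w["dist_coeffs"])
E
```

```text
time: 1.9
tcp_pos: [459.8, -403.5, 328.0]
tcp_rot: [-2.327, -2.109, 0.001]
force: [0.6, 0.2, 0.9]
finger_gap: 1.001
finger_force: 0.0
```

View pics/w2.png

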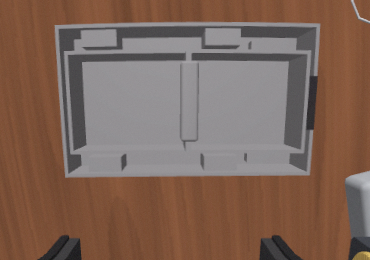

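The second view, with crop offset +150, has rim corners at (206,25), (469,24), (459,175) and (216,177), and the bar centre at (339,101).

```bash
cat > m.py <<'E'
from h import *
def ld(f):
    z=np.load(f);return dict(E=z["E"],K=z["K"],dist_coeffs=z["d"])
E
python3 - <<'E'
from m import *
a,b=ld("w1.npz"),ld("w2.npz");t=cam("top")
for n,p,q in[("barfar",(338,143.5),(339.5,62.5)),("barnear",(338,216),(339,139.5)),("TL",(210,101),(206,25)),("TR",(463,100),(469,24)),("BR",(454,239),(459,175)),("BL",(219,239),(216,177))]:
    x,e=tri(a,p,b,q);z=116 if n[0]=='b' else 70
    print(n,x.round(1),round(e,1),plane(a,[p],z)[0].round(1),plane(b,[q],z)[0].round(1))
print("top bar",plane(t,[(467.2,239.5)],116),tri(t,(467.2,239.5),b,(339.2,101)))
hsv=cv2.cvtColor(t["color"],cv2.COLOR_BGR2HSV);m=cv2.inRange(t["color"],(0,0,0),(50,50,50));m[:, :140]=0;m[:,250:]=0;m[:150]=0;m[330:]=0
cs,_=cv2.findContours(m,0,1);c=max(cs,key=cv2.contourArea);ap=cv2.approxPolyDP(c,6,True).reshape(-1,2);print(ap,plane(t,ap,3).round(0),cv2.minAreaRect(np.float32(plane(t,c.reshape(-1,2),3)[:,:2])))
E
```

```text
barfar [ 490.6 -290.9  107.9] 0.1 [ 490.2 -290.1  116. ] [ 490.2 -291.8  116. ]
barnear [ 483.4 -366.7  120.1] 0.7 [ 483.8 -368.1  116. ] [ 483.2 -367.1  116. ]
TL [ 352.3 -232.6   73.8] 0.0 [ 351.2 -232.4   70. ] [ 351.3 -231.7   70. ]
TR [ 638.4 -257.9   71.2] 0.1 [ 638.8 -257.9   70. ] [ 639.  -257.7   70. ]
BR [ 627.2 -427.1   67.6] 2.7 [ 627.8 -426.4   70. ] [ 624.8 -426.4   70. ]
BL [ 331.1 -402.5   58.4] 1.4 [ 334.3 -398.4   70. ] [ 335.5 -400.6   70. ]
top bar [[ 484.97232778 -328.19983088  116.        ]] (array([ 486.0615352 , -328.8558547 ,  113.46256844]), np.float64(1.5612636353115659))
[[165 249]
 [164 259]] [[456. 383.   3.]
 [431. 383.   3.]] ((445.7422180175781, 382.9096984863281), (24.446622848510742, 17.63629150390625), 36.01422119140625)
```

```bash
python3 go.py 487 -329.5 200 -5.1; python3 - <<'E'
from h import *
t=cam("top");m=np.uint8(t["color"].max(2)<60)*255;m[:, :140]=0;m[:,250:]=0;m[:150]=0;m[330:]=0
m=cv2.morphologyEx(m,cv2.MORPH_CLOSE,np.ones((3,3)));cs,_=cv2.findContours(m,0,1);c=max(cs,key=cv2.contourArea);ap=cv2.approxPolyDP(c,6,True).reshape(-1,2);print(ap.tolist(),plane(t,ap,3).round(0).tolist(),cv2.minAreaRect(np.float32(plane(t,c.reshape(-1,2),3)[:,:2])),t["color"][240,190])
E
```

```text
shift [ 73.9  19.1 128.6] turn [ 0.    -0.    -0.005] t 2.0 j [ 0.94  0.3  -0.39  1.3   0.11  1.56  0.47]
[[163, 182], [156, 299], [227, 300], [231, 183]] [[625.0, 402.0, 3.0], [334.0, 395.0, 3.0], [337.0, 223.0, 3.0], [627.0, 230.0, 3.0]] ((481.08056640625, 312.63720703125), (292.98028564453125, 175.4343719482422), 1.2511626482009888) [51 51 47]
```

```bash
python3 inch.py '40 10 30 0 0 -0.005 1 | 74 19 70 0 0 -0.005 1 | 74 19 110 0 0 -0.005 1 | 74 19 128 0 0 -0.005 1 | 74 19 128 0 0 -0.005 1'; python3 go.py 487 -329.5 84 -5.1
```

```text
time: 2.55
tcp_pos: [486.0, -327.8, 198.1]
tcp_rot: [-2.312, -2.12, 0.002]
force: [-0.6, -0.2, 0.2]
finger_gap: 1.006
finger_force: 0.0
shift [ -1.8   1.6 114.1] turn [-0.004 -0.002  0.002] t 2.55 j [ 0.87  0.3  -0.43  1.58  0.13  1.3   0.34]
```

```bash
python3 inch.py '-2 1 30 0 0 0 1 | -2 1 60 0 0 0 1 | -2 1 90 0 0 0 1 | -2 1 114 0 0 0 1 | -2 1 114 0 0 0 1';python3 inch.py '0 0 0 0 0 0 1 | 0 0 0 0 0 0 0 | 0 0 0 0 0 0 0 | 0 0 0 0 0 0 0 | 0 0 0 0 0 0 0';python3 inch.py '0 0 0 0 0 0 0 | 0 0 0 0 0 0 0 | 0 0 0 0 0 0 0 | 0 0 0 0 0 0 0 | 0 0 0 0 0 0 0'
```

```text
time: 3.05
tcp_pos: [487.1, -330.9, 85.1]
tcp_rot: [-2.315, -2.119, 0.001]
force: [-0.1, 1.2, -0.7]
finger_gap: 1.001
finger_force: 0.0
time: 3.55
tcp_pos: [488.3, -331.6, 87.1]
tcp_rot: [2.316, 2.121, 0.0]
force: [0.3, -0.7, 0.3]
finger_gap: 0.721
finger_force: 0.0
time: 4.05
tcp_pos: [488.1, -331.5, 86.5]
tcp_rot: [2.317, 2.122, -0.0]
force: [-0.1, 0.2, 0.7]
finger_gap: 0.265
finger_force: 0.0
```

```bash
python3 inch.py '0 0 0 0 0 0 0 | 0 0 0 0 0 0 0 | 0 0 0 0 0 0 0 | 0 0 0 0 0 0 0';python3 inch.py '0 0 -8 0 0 0 0 | 0 0 -20 0 0 0 0 | 0 0 -35 0 0 0 0 | 0 0 -55 0 0 0 0 | 0 0 -80 0 0 0 0';python3 inch.py '0 0 -30 0 0 0 0 | 0 0 -60 0 0 0 0 | 0 0 -90 0 0 0 0 | 0 0 -90 0 0 0 0'; python3 go.py 600 0 240 90;python3 - <<'E'
from h import *
cv2.imwrite("pics/s1.png",cam("scene")["color"])
E
```

```text
time: 4.45
tcp_pos: [487.8, -331.5, 86.5]
tcp_rot: [-2.317, -2.121, 0.001]
force: [-3.1, 1.1, 1.5]
finger_gap: 0.205
finger_force: 30.0
time: 4.95
tcp_pos: [488.0, -331.2, 168.0]
tcp_rot: [-2.317, -2.122, -0.0]
force: [-0.5, -0.5, -3.7]
finger_gap: 0.204
finger_force: 30.0
time: 5.35
tcp_pos: [490.0, -332.1, 262.5]
tcp_rot: [2.31, 2.116, 0.003]
force: [0.4, -0.1, -3.2]
finger_gap: 0.205
finger_force: 30.0
shift [340.5  80.3  21.7] turn [ 0.002  0.009 -1.658] t 5.35 j [ 0.87  0.27 -0.43  1.48  0.11  1.41  0.35]
```

View pics/s1.png

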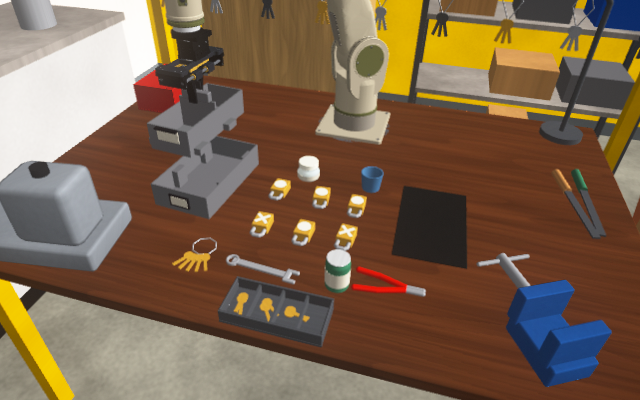

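The tote is lifted clear and hangs level at scene (200,110).

```bash
python3 go.py 540 -180 265 36
```

```text
shift [155.6  37.3  -5.6] turn [ 0.003  0.004 -0.716] t 5.4 j [ 0.87  0.27 -0.43  1.49  0.11  1.41  0.35]
```

```bash
python3 inch.py '31 7 -1 0 0 -0.14 0 | 62 15 -2 0 0 -0.28 0 | 93 22 -3 0 0 -0.42 0 | 124 30 -4 0 0 -0.57 0 | 156 37 -5 0 0 -0.716 0'; python3 inch.py '22 23 0 0 0 -0.15 0 | 44 46 0 0 0 -0.3 0 | 66 69 0 0 0 -0.45 0 | 88 92 0 0 0 -0.6 0 | 112 118 0 0 0 -0.75 0';python3 go.py 560 130 265 122
```

```text
time: 5.9
tcp_pos: [538.3, -178.0, 260.5]
tcp_rot: [-1.418, -2.802, 0.001]
force: [-0.2, -0.4, -3.6]
finger_gap: 0.203
finger_force: 30.0
time: 6.4
tcp_pos: [567.8, -18.6, 260.5]
tcp_rot: [-0.294, -3.127, 0.001]
force: [0.4, 0.4, -3.3]
finger_gap: 0.205
finger_force: 30.0
shift [ 35.3 144.6  -4.5] turn [-0.    -0.001 -0.746] t 6.4 j [ 0.61  0.28 -0.79  1.52  0.2   1.42  1.19]
```

```bash
python3 inch.py '7 29 0 0 0 -0.15 0 | 14 58 0 0 0 -0.3 0 | 21 87 0 0 0 -0.45 0 | 28 116 -2 0 0 -0.6 0 | 35 145 -4 0 0 -0.746 0';python3 go.py 510 270 265 160
```

```text
time: 6.9
tcp_pos: [561.0, 130.6, 264.6]
tcp_rot: [0.867, -3.018, 0.0]
force: [0.3, 0.1, -3.7]
finger_gap: 0.203
finger_force: 30.0
shift [-30.7 145.2  -0.4] turn [ 0.001 -0.001 -0.662] t 6.9 j [ 0.46  0.34 -0.96  1.49  0.28  1.45  1.62]
```

```bash
python3 inch.py '-6 29 0 0 0 -0.13 0 | -12 58 0 0 0 -0.26 0 | -18 87 0 0 0 -0.4 0 | -24 116 0 0 0 -0.53 0 | -31 145 0 0 0 -0.662 0';python3 go.py 481 312.5 262 178
```

```text
time: 7.4
tcp_pos: [511.0, 270.0, 264.6]
tcp_rot: [1.8, -2.573, 0.0]
force: [0.4, -0.1, -3.2]
finger_gap: 0.202
finger_force: 30.0
shift [-29.6  42.8   2.6] turn [ 0.001 -0.001 -0.315] t 7.4 j [ 0.29  0.41 -1.11  1.48  0.37  1.48  1.97]
```

```bash
python3 inch.py '-10 15 0 0 0 -0.12 0 | -20 30 2 0 0 -0.24 0 | -30 43 2 0 0 -0.36 0 | -30 43 2 0 0 -0.367 0';python3 inch.py '0 0 0 0 0 0 0 | 0 0 0 0 0 0 0';python3 go.py 481 312.5 90 181.2
```

```text
time: 7.8
tcp_pos: [479.8, 314.4, 262.7]
tcp_rot: [2.242, -2.2, -0.002]
force: [0.3, -0.4, -3.9]
finger_gap: 0.206
finger_force: 30.0
time: 8.0
tcp_pos: [482.7, 311.3, 263.0]
tcp_rot: [2.23, -2.212, 0.001]
force: [0.9, 0.2, -2.9]
finger_gap: 0.206
finger_force: 30.0
shift [ -1.3   1.6 173. ] turn [ 0.    -0.001 -0.013] t 8.0 j [ 0.26  0.44 -1.19  1.49  0.4   1.49  2.21]
```

```bash
python3 inch.py '-1 1 35 0 0 -0.013 0 | -1 1 70 0 0 -0.013 0 | -1 1 105 0 0 -0.013 0 | -1 1 140 0 0 -0.013 0 | -1 1 165 0 0 -0.013 0';python3 inch.py '0 0 3 0 0 0 0 | 0 0 6 0 0 0 0 | 0 0 9 0 0 0 0 | 0 0 11 0 0 0 0'
```

```text
time: 8.5
tcp_pos: [481.2, 311.6, 96.0]
tcp_rot: [2.243, -2.196, 0.0]
force: [-0.2, 0.1, -3.6]
finger_gap: 0.203
finger_force: 30.0
time: 8.9
tcp_pos: [481.8, 313.7, 88.6]
tcp_rot: [-2.246, 2.194, -0.001]
force: [0.5, -0.2, -3.2]
finger_gap: 0.206
finger_force: 30.0
```

```bash
python3 go.py 481 312.5 85.5 181.2;python3 - <<'E'
from h import *
cv2.imwrite("pics/t2.png",cv2.resize(cam("top")["color"][150:330,120:280],None,fx=3,fy=3))
E
```

```text
shift [1.2 0.8 3.1] turn [-0.002  0.001  0.003] t 8.9 j [ 0.19  0.58 -1.09  1.71  0.55  1.19  2.12]
```

View pics/t2.png

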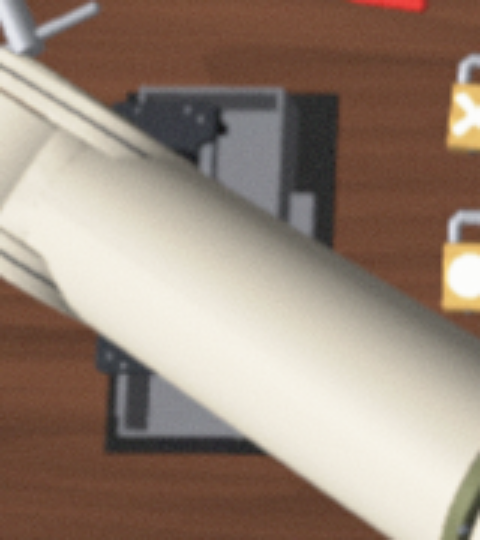

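The tote hangs over the mat with black margin visible on all sides. I'll lower it the last few mm and release.

```bash
python3 inch.py '1 0 2 0 0 0 0 | 1 0 4 0 0 0 0 | 1 0 5 0 0 0 0 | 1 0 5 0 0 0 0'
```

```text
time: 9.35
tcp_pos: [481.5, 312.9, 85.4]
tcp_rot: [-2.248, 2.194, -0.003]
force: [-8.7, -8.3, 24.6]
finger_gap: 0.205
finger_force: 30.0
```

```bash
python3 inch.py '0 0 -2 0 0 0 0 | 0 0 -2 0 0 0 0.5 | 0 0 -2 0 0 0 0.5 | 0 0 -2 0 0 0 0.6 | 0 0 -2 0 0 0 0.6';python3 inch.py '0 0 0 0 0 0 0.6 | 0 0 0 0 0 0 0.6 | 0 0 0 0 0 0 0.6'; python3 inch.py '0 0 -30 0 0 0 0.6 | 0 0 -70 0 0 0 0.6 | 0 0 -110 0 0 0 0.7 | 0 0 -150 0 0 0 0.7 | 0 0 -190 0 0 0 0.7'; python3 go.py 500 107 250 90
```

```text
time: 9.85
tcp_pos: [481.1, 312.4, 84.4]
tcp_rot: [2.248, -2.194, -0.0]
force: [0.5, -0.3, -0.7]
finger_gap: 0.484
finger_force: 0.0
time: 10.15
tcp_pos: [481.1, 312.4, 84.4]
tcp_rot: [2.248, -2.194, 0.0]
force: [0.3, 0.1, 0.1]
finger_gap: 0.597
finger_force: 0.0
time: 10.65
tcp_pos: [480.8, 312.3, 276.2]
tcp_rot: [-2.249, 2.194, -0.0]
force: [-0.2, 0.3, -0.3]
finger_gap: 0.689
finger_force: 0.0
shift [205.7 -14.1  26.2] turn [-0.     0.     1.595] t 10.65 j [ 0.26  0.43 -1.2   1.47  0.4   1.51  2.23]
```

```bash
python3 go.py 590 0 300 90
```

```text
shift [ 314.9 -101.5  -23.8] turn [-0.     0.     1.595] t 10.65 j [ 0.26  0.43 -1.2   1.47  0.4   1.51  2.23]
```

```bash
python3 inch.py '35 -12 -20 0 0 0.15 0.8 | 70 -24 -24 0 0 0.3 0.8 | 105 -36 -24 0 0 0.45 0.8 | 140 -48 -24 0 0 0.6 0.8 | 170 -60 -24 0 0 0.75 0.8';python3 go.py 590 0 300 90
```

```text
time: 11.15
tcp_pos: [545.7, 141.8, 298.7]
tcp_rot: [-1.278, 2.87, -0.001]
force: [0.4, 0.0, -0.1]
finger_gap: 0.799
finger_force: 0.0
shift [  75.8 -127.8   -1.2] turn [-0.001  0.     0.838] t 11.15 j [ 0.51  0.32 -1.05  1.46  0.28  1.52  1.87]
```

```bash
python3 inch.py '15 -25 0 0 0 0.15 0.8 | 30 -50 0 0 0 0.3 0.8 | 45 -75 0 0 0 0.45 0.8 | 60 -100 0 0 0 0.6 0.8 | 76 -128 0 0 0 0.75 0.8';python3 inch.py '0 0 0 0 0 0.09 0.8 | 0 0 0 0 0 0.09 0.8 | 0 0 0 0 0 0.09 0.8';cat >look.py <<'E'
from h import *
def look(zt=28):
    w=cam("wrist");t=cam("top");L=locks(w,zt,200)
    T=locks(t,zt)
    for o in L:
        b=min(T,key=lambda q:np.hypot(*(q["p"]-o["p"])[:2]));x,e=tri(w,o["px"],t,b["px"]);print(o["px"],o["p"],o["ang"],o["sz"],o["sol"],"tri",x.round(1),round(e,1),"top",b["p"],b["ang"])
    return w
E
python3 - <<'E'
from look import *
w=look();cv2.imwrite("pics/w3.png",w["color"])
E
```

```text
time: 11.65
tcp_pos: [590.6, 1.4, 298.7]
tcp_rot: [-0.141, 3.138, -0.0]
force: [-0.0, 1.1, 0.0]
finger_gap: 0.801
finger_force: 0.0
time: 11.95
tcp_pos: [590.3, 3.1, 298.6]
tcp_rot: [-0.015, 3.141, 0.0]
force: [-1.0, 0.7, 0.2]
finger_gap: 0.798
finger_force: 0.0
[216.2  61.9] [ 469.3 -116.8   28. ] -2.7 [47. 56.] 0.98 tri [472.7 -15.8 298. ] 77.5 top [472.1   5.4  28. ] 6.3
[322.2  63.1] [470.5   4.8  28. ] 5.8 [56. 43.] 0.98 tri [471.4   5.1  34.9] 0.7 top [472.1   5.4  28. ] 6.3
[411.8  72.7] [479.4 108.   28. ] 0.3 [56. 47.] 0.98 tri [479.8 107.7  30.5] 0.6 top [480.2 108.2  28. ] 2.1
[404.7 185.4] [612. 108.  28.] -4.0 [47. 58.] 0.49 tri [612.4 108.1  27.9] 0.6 top [612.7 108.2  28. ] -3.7
[228.1 195.6] [ 627.1 -110.5   28. ] 0.9 [59. 47.] 0.51 tri [440.   34.  648.4] 78.3 top [472.1   5.4  28. ] 6.3
[317.7 195.4] [625.8   1.   28. ] -0.2 [43. 59.] 0.98 tri [ 295.6    8.6 1409.6] 9.7 top [612.7 108.2  28. ] -3.7
```

View pics/w3.png

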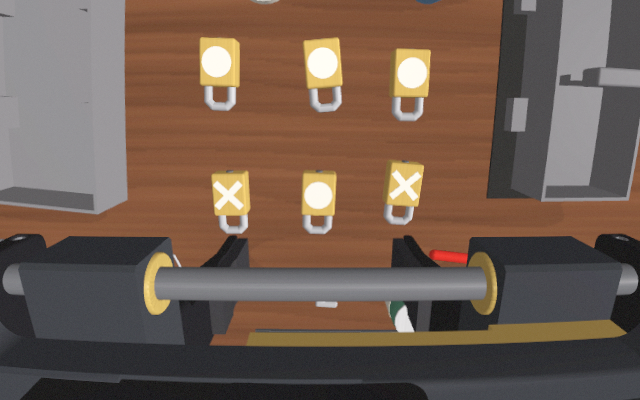

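All six locks are seen: pass at (216,62), (322,63), (412,73) and (318,195), reject at (228,196) and (405,185). Triangulated tag heights are about 28–35, which fits 28.

```bash
python3 inch.py '-36 -2 40 0 0 0 0.8 | -36 -2 80 0 0 0 0.8 | -36 -2 130 0 0 0 0.8 | -36 -2 180 0 0 0 0.8 | -36 -2 230 0 0 0 0.8';python3 go.py 626 1 5 90
```

```text
time: 12.55
tcp_pos: [626.4, 1.1, 66.9]
tcp_rot: [-0.013, 3.141, 0.0]
force: [0.4, -0.6, -0.2]
finger_gap: 0.799
finger_force: 0.0
shift [ 0.4 -0.1 61.9] turn [0.    0.001 0.008] t 12.55 j [ 0.5   0.58 -0.76  1.6   0.43  1.14  1.21]
```

```bash
python3 inch.py '0 0 30 0 0 0 0.8 | 0 0 50 0 0 0.008 0.8 | 0 0 60 0 0 0.008 0.8 | 0 0 62 0 0 0.008 0.8 | 0 0 62 0 0 0.008 0.8';python3 inch.py '0 0 0 0 0 0 0.3 | 0 0 0 0 0 0 0.3 | 0 0 0 0 0 0 0.3 | 0 0 0 0 0 0 0.3 | 0 0 0 0 0 0 0.3';python3 inch.py '0 0 0 0 0 0 0.3 | 0 0 0 0 0 0 0.3 | 0 0 -20 0 0 0 0.3 | 0 0 -60 0 0 0 0.3 | 0 0 -110 0 0 0 0.3';python3 go.py 580 -180 200 40
```

```text
time: 13.05
tcp_pos: [627.1, 0.7, 7.4]
tcp_rot: [0.003, 3.14, 0.0]
force: [-0.0, -0.2, 0.5]
finger_gap: 0.799
finger_force: 0.0
time: 13.55
tcp_pos: [626.7, 0.3, 6.8]
tcp_rot: [0.004, 3.141, -0.0]
force: [-0.7, -0.2, 2.2]
finger_gap: 0.48
finger_force: 29.8
time: 14.05
tcp_pos: [624.9, 0.0, 115.5]
tcp_rot: [-0.004, -3.137, -0.0]
force: [1.1, -1.2, -2.2]
finger_gap: 0.482
finger_force: 29.8
shift [  44.8 -180.1  -84.4] turn [-0.002 -0.004  0.87 ] t 14.05 j [ 0.51  0.53 -0.78  1.55  0.39  1.22  1.23]
```

```bash
python3 inch.py '7 -30 -17 0 0 0.15 0.3 | 14 -60 -34 0 0 0.3 0.3 | 21 -95 -60 0 0 0.45 0.3 | 28 -130 -84 0 0 0.6 0.3 | 36 -160 -84 0 0 0.75 0.3';python3 go.py 588.3 -324 200 -5.1
```

```text
time: 14.55
tcp_pos: [591.0, -161.8, 203.8]
tcp_rot: [1.163, 2.913, 0.0]
force: [1.1, 1.1, -2.1]
finger_gap: 0.479
finger_force: 29.8
shift [-109.8 -119.4    4. ] turn [0.004 0.003 0.9  ] t 14.55 j [ 0.69  0.38 -0.64  1.5   0.23  1.33  0.84]
```

```bash
python3 inch.py '-22 -24 0 0 0 0.15 0.3 | -44 -48 0 0 0 0.3 0.3 | -66 -72 0 0 0 0.45 0.3 | -88 -96 2 0 0 0.6 0.3 | -110 -119 4 0 0 0.75 0.3';python3 inch.py '0 0 0 0 0 0.15 0.3 | 0 0 0 0 0 0.15 0.3 | 0 0 0 0 0 0.15 0.3';python3 go.py 588.3 -324 100 -5.1
```

```text
time: 15.05
tcp_pos: [588.5, -323.0, 195.8]
tcp_rot: [-2.151, -2.288, 0.001]
force: [0.4, 0.9, -2.4]
finger_gap: 0.48
finger_force: 29.8
time: 15.35
tcp_pos: [589.2, -320.5, 196.1]
tcp_rot: [-2.304, -2.135, -0.0]
force: [-0.3, 0.4, -0.9]
finger_gap: 0.481
finger_force: 29.8
shift [-3.7 -0.6 96.1] turn [-0.001 -0.001  0.013] t 15.35 j [ 0.72  0.48 -0.42  1.34  0.19  1.36  0.23]
```

```bash
python3 inch.py '-3 0 40 0 0 0.013 0.3 | -3 0 80 0 0 0.013 0.3 | -3 0 110 0 0 0.013 0.3 | -3 0 110 0 0 0.013 0.3';python3 go.py 588.3 -324 12 -5.1
```

```text
time: 15.75
tcp_pos: [586.3, -322.3, 81.8]
tcp_rot: [-2.313, -2.114, 0.004]
force: [-0.8, 0.2, -2.7]
finger_gap: 0.482
finger_force: 29.8
shift [-1.8  2.7 69.8] turn [-0.007 -0.003 -0.001] t 15.75 j [ 0.72  0.57 -0.4   1.46  0.23  1.16  0.2 ]
```

```bash
python3 inch.py '-1 1 25 0 0 0 0.3 | -1 1 45 0 0 0 0.3 | -1 1 60 0 0 0 0.3 | -1 1 66 0 0 0 0.3 | -1 1 68 0 0 0 0.3'; python3 inch.py '0 0 0 0 0 0 0.3 | 0 0 0 0 0 0 0.3'
```

```text
time: 16.25
tcp_pos: [590.1, -325.6, 19.0]
tcp_rot: [2.323, 2.115, 0.0]
force: [0.7, -0.1, -1.7]
finger_gap: 0.476
finger_force: 29.8
time: 16.45
tcp_pos: [590.3, -326.0, 19.7]
tcp_rot: [2.323, 2.113, 0.001]
force: [0.1, -0.0, -2.3]
finger_gap: 0.481
finger_force: 29.8
```

```bash
python3 inch.py '1 -1.5 3 0 0 0 0.3 | 1 -1.5 6 0 0 0 0.3 | 1 -1.5 7 0 0 0 0.3 | 1 -1.5 7 0 0 0 0.3'
```

```text
time: 16.85
tcp_pos: [588.1, -324.5, 11.2]
tcp_rot: [-2.324, -2.113, 0.0]
force: [0.5, 0.4, -2.5]
finger_gap: 0.482
finger_force: 29.8
```

```bash
python3 inch.py '0 0 1 0 0 0 0.3 | 0 0 1 0 0 0 0.57 | 0 0 1 0 0 0 0.57 | 0 0 1 0 0 0 0.57 | 0 0 1 0 0 0 0.57';python3 inch.py '0 0 -10 0 0 0 0.57 | 0 0 -30 0 0 0 0.57 | 0 0 -70 0 0 0 0.57 | 0 0 -110 0 0 0 0.57 | 0 0 -160 0 0 0 0.57';python3 go.py 520 -217 240 42;python3 go.py 471 5 200 96
```

```text
time: 17.35
tcp_pos: [587.9, -324.6, 10.7]
tcp_rot: [-2.324, -2.113, 0.001]
force: [-5.1, 0.9, 4.2]
finger_gap: 0.567
finger_force: 2.9
time: 17.85
tcp_pos: [587.9, -324.1, 171.7]
tcp_rot: [-2.323, -2.113, 0.0]
force: [0.5, 0.6, -0.3]
finger_gap: 0.569
finger_force: 0.0
shift [100.3 -77.7 -68.2] turn [-0.001 -0.001 -0.828] t 17.85 j [ 0.73  0.5  -0.41  1.37  0.2   1.31  0.21]
shift [ 316.6 -147.4  -28. ] turn [-0.00e+00 -1.00e-03 -1.77e+00] t 17.85 j [ 0.73  0.5  -0.41  1.37  0.2   1.31  0.21]
```

```bash
python3 - <<'E'
from h import *
for o in locks(cam("top")): print(o["p"],o["ang"],o["sz"],o["sol"])
E
python3 go.py 470 -117 120 89
```

```text
[ 627.9 -109.4   28. ] 0.5 [62. 45.] 0.64
[612.9 108.6  28. ] -3.0 [45. 63.] 0.62
[ 589.7 -323.2   28. ] 84.4 [58. 43.] 0.99
[480.5 108.4  28. ] 2.1 [61. 44.] 0.95
[471.7   5.5  28. ] 6.3 [59. 45.] 0.97
[ 470.2 -116.4   28. ] 0.5 [59. 46.] 0.97
shift [ 196.3 -141.4   60.1] turn [ 0.005  0.012 -1.648] t 17.9 j [ 0.73  0.49 -0.41  1.36  0.2   1.32  0.22]
```

```bash
python3 inch.py '26 -19 0 0 0 -0.15 0.6 | 52 -38 0 0 0 -0.3 0.7 | 78 -57 0 0 0 -0.45 0.8 | 104 -76 0 0 0 -0.6 0.8 | 130 -95 0 0 0 -0.75 0.8';python3 go.py 470 -117 100 89
```

```text
time: 18.4
tcp_pos: [505.8, -185.0, 171.1]
tcp_rot: [1.379, 2.821, -0.0]
force: [0.3, 0.5, 1.1]
finger_gap: 0.781
finger_force: 0.0
shift [75.7 13.5 71. ] turn [-0.     0.002 -0.892] t 18.4 j [ 0.81  0.23 -0.62  1.73  0.14  1.22  0.82]
```

```bash
python3 inch.py '15 3 10 0 0 -0.15 0.8 | 30 6 20 0 0 -0.3 0.8 | 45 9 30 0 0 -0.45 0.8 | 60 12 40 0 0 -0.6 0.8 | 76 13 50 0 0 -0.75 0.8';python3 inch.py '0 0 0 0 0 -0.14 0.8 | 0 0 10 0 0 -0.14 0.8 | 0 0 20 0 0 -0.14 0.8 | 0 0 20 0 0 -0.14 0.8';python3 go.py 470 -117 6 89.5
```

```text
time: 18.9
tcp_pos: [470.4, -117.3, 120.8]
tcp_rot: [0.25, 3.13, -0.001]
force: [-0.6, -0.5, 0.1]
finger_gap: 0.798
finger_force: 0.0
time: 19.3
tcp_pos: [469.3, -118.0, 99.0]
tcp_rot: [-0.046, -3.139, -0.001]
force: [-0.0, 0.0, -0.5]
finger_gap: 0.804
finger_force: 0.0
shift [-0.8  1.  93. ] turn [ 0.001 -0.002 -0.021] t 19.3 j [ 0.85  0.21 -0.75  1.94  0.17  1.06  1.56]
```

```bash
python3 inch.py '-1 1 40 0 0 -0.02 0.8 | -1 1 70 0 0 -0.02 0.8 | -1 1 85 0 0 -0.02 0.8 | -1 1 92 0 0 -0.02 0.8 | -1 1 92 0 0 -0.02 0.8';python3 inch.py '0 0 0 0 0 0 0.3 | 0 0 0 0 0 0 0.3 | 0 0 0 0 0 0 0.3 | 0 0 0 0 0 0 0.3 | 0 0 0 0 0 0 0.3';python3 inch.py '0 0 0 0 0 0 0.3 | 0 0 0 0 0 0 0.3 | 0 0 -20 0 0 0 0.3 | 0 0 -60 0 0 0 0.3 | 0 0 -110 0 0 0 0.3';python3 go.py 389.5 -306.2 180 -5.1
```

```text
time: 19.8
tcp_pos: [471.2, -116.9, 8.4]
tcp_rot: [-0.01, -3.141, -0.001]
force: [0.4, 0.3, 0.0]
finger_gap: 0.803
finger_force: 0.0
time: 20.3
tcp_pos: [471.3, -117.2, 9.0]
tcp_rot: [0.01, 3.141, -0.001]
force: [-0.6, -0.3, 4.1]
finger_gap: 0.481
finger_force: 29.7
time: 20.8
tcp_pos: [469.5, -116.4, 118.2]
tcp_rot: [-0.009, -3.138, -0.003]
force: [1.4, -1.0, -1.1]
finger_gap: 0.482
finger_force: 29.7
shift [  79.1 -190.1  -61.9] turn [-1.000e-03 -4.000e-03  1.654e+00] t 20.8 j [ 0.87  0.19 -0.77  1.92  0.15  1.1   1.6 ]
```

```bash
python3 inch.py '15 -35 -30 0 0 0.15 0.3 | 30 -70 -62 0 0 0.3 0.3 | 45 -105 -62 0 0 0.45 0.3 | 60 -140 -62 0 0 0.6 0.3 | 79 -190 -62 0 0 0.75 0.3';python3 inch.py '0 0 0 0 0 0.15 0.3 | 0 0 0 0 0 0.3 0.3 | 0 0 0 0 0 0.45 0.3 | 0 0 0 0 0 0.6 0.3 | 0 0 0 0 0 0.75 0.3';python3 go.py 389.5 -306.2 90 -5.1
```

```text
time: 21.3
tcp_pos: [391.9, -303.4, 180.8]
tcp_rot: [1.165, 2.917, -0.0]
force: [1.2, -0.5, -1.1]
finger_gap: 0.484
finger_force: 29.7
time: 21.8
tcp_pos: [391.9, -303.0, 180.1]
tcp_rot: [-2.155, -2.285, 0.0]
force: [0.2, -0.3, -1.4]
finger_gap: 0.48
finger_force: 29.7
shift [-3.1 -2.5 90.1] turn [-0.001 -0.001  0.148] t 21.8 j [ 1.05  0.11 -0.51  1.83  0.06  1.22  0.58]
```

```bash
python3 inch.py '-3 -2.5 0 0 0 0.148 0.3 | -3 -2.5 40 0 0 0.148 0.3 | -3 -2.5 80 0 0 0.148 0.3 | -3 -2.5 90 0 0 0.148 0.3';python3 inch.py '0 0 20 0 0 0 0.3 | 0 0 40 0 0 0 0.3 | 0 0 60 0 0 0 0.3 | 0 0 65 0 0 0 0.3';python3 go.py 389.5 -306.2 12 -5.1
```

```text
time: 22.2
tcp_pos: [387.5, -304.7, 86.6]
tcp_rot: [-2.307, -2.123, 0.001]
force: [-1.1, -0.4, -2.2]
finger_gap: 0.48
finger_force: 29.7
time: 22.6
tcp_pos: [389.3, -306.0, 24.6]
tcp_rot: [-2.31, -2.126, 0.0]
force: [0.6, 0.9, -1.9]
finger_gap: 0.483
finger_force: 29.7
shift [-0.2  0.2 12.6] turn [-0.002 -0.001  0.006] t 22.6 j [ 1.01  0.31 -0.48  1.98  0.18  0.9   0.35]
```

```bash
python3 inch.py '0 0 6 0 0 0 0.3 | 0 0 10 0 0 0 0.3 | 0 0 12 0 0 0 0.3 | 0 0 12 0 0 0 0.3'
```

```text
time: 23.0
tcp_pos: [390.1, -306.6, 13.9]
tcp_rot: [2.311, 2.127, -0.0]
force: [-0.6, -0.6, -1.6]
finger_gap: 0.487
finger_force: 29.7
```

Lock underside should be ~1 mm above the floor. I'll release, then look at all the locks.

```bash
python3 inch.py '0 0 1 0 0 0 0.3 | 0 0 1 0 0 0 0.56 | 0 0 1 0 0 0 0.56 | 0 0 1 0 0 0 0.56 | 0 0 1 0 0 0 0.56';python3 inch.py '0 0 -10 0 0 0 0.56 | 0 0 -30 0 0 0 0.56 | 0 0 -70 0 0 0 0.56 | 0 0 -110 0 0 0 0.56 | 0 0 -160 0 0 0 0.56';python3 - <<'E'
from h import *
for o in locks(cam("top")): print(o["p"],o["ang"],o["sz"],o["sol"])
E
python3 go.py 471 5.2 170 96
```

```text
time: 23.5
tcp_pos: [390.0, -306.5, 12.7]
tcp_rot: [2.311, 2.127, -0.0]
force: [0.8, 0.3, 0.1]
finger_gap: 0.555
finger_force: 0.0
time: 24.0
tcp_pos: [389.2, -305.7, 174.0]
tcp_rot: [-2.31, -2.127, -0.0]
force: [1.1, -0.4, 0.1]
finger_gap: 0.559
finger_force: 0.0
[ 808.4 -685.1   28. ] -79.6 [ 60. 129.] 0.9
[ 628.1 -109.4   28. ] 0.5 [62. 45.] 0.65
[613.3 108.6  28. ] -3.7 [46. 61.] 0.62
[ 589.8 -323.1   28. ] 88.6 [57. 47.] 0.99
[523.8   9.4  28. ] 1.6 [59. 44.] 0.96
[480.3 108.5  28. ] 2.1 [61. 44.] 0.96
[ 391.  -304.6   28. ] 83.2 [57. 41.] 0.96
shift [318.4  52.2  11.5] turn [ 1.000e-03  1.100e-02 -1.758e+00] t 24.05 j [ 1.06  0.11 -0.51  1.83  0.06  1.21  0.45]
```

The second pass lock was knocked aside and is now at (523,9), angle about 1.5°. I'll fetch it there.

```bash
python3 inch.py '40 9 0 0 0 -0.15 0.6 | 80 18 0 0 0 -0.3 0.7 | 120 27 0 0 0 -0.45 0.8 | 160 36 0 0 0 -0.6 0.8 | 200 45 0 0 0 -0.75 0.8';python3 go.py 523 9 170 91.5
```

```text
time: 24.55
tcp_pos: [451.6, -109.2, 173.4]
tcp_rot: [1.363, 2.829, -0.001]
force: [0.7, 0.6, -0.6]
finger_gap: 0.784
finger_force: 0.0
shift [ 47.9 129.5   3.3] turn [-0.001  0.001 -0.924] t 24.55 j [ 0.86  0.06 -0.74  1.9   0.04  1.19  0.78]
```

```bash
python3 inch.py '10 26 0 0 0 -0.15 0.8 | 20 52 0 0 0 -0.3 0.8 | 30 78 0 0 0 -0.45 0.8 | 39 104 0 0 0 -0.6 0.8 | 48 130 0 0 0 -0.75 0.8';python3 inch.py '0 0 30 0 0 -0.15 0.8 | 0 0 60 0 0 -0.17 0.8 | 0 0 90 0 0 -0.17 0.8 | 0 0 90 0 0 -0.17 0.8';python3 go.py 523 9 6 91.5
```

```text
time: 25.05
tcp_pos: [524.3, 8.2, 173.3]
tcp_rot: [0.232, 3.132, -0.001]
force: [0.3, -0.0, -0.7]
finger_gap: 0.804
finger_force: 0.0
time: 25.45
tcp_pos: [521.4, 7.1, 79.8]
tcp_rot: [0.026, -3.136, -0.001]
force: [0.1, -0.2, 0.3]
finger_gap: 0.802
finger_force: 0.0
shift [-2.   1.9 73.8] turn [ 0.    -0.006 -0.01 ] t 25.45 j [ 0.65  0.37 -0.87  1.86  0.32  1.07  1.24]
```

```bash
python3 inch.py '-1 1 30 0 0 -0.01 0.8 | -1 1 55 0 0 -0.01 0.8 | -1 1 68 0 0 -0.01 0.8 | -1 1 73 0 0 -0.01 0.8 | -1 1 73 0 0 -0.01 0.8';python3 inch.py '0 0 0 0 0 0 0.3 | 0 0 0 0 0 0 0.3 | 0 0 0 0 0 0 0.3 | 0 0 0 0 0 0 0.3 | 0 0 0 0 0 0 0.3';python3 inch.py '0 0 0 0 0 0 0.3 | 0 0 0 0 0 0 0.3 | 0 0 -20 0 0 0 0.3 | 0 0 -60 0 0 0 0.3 | 0 0 -110 0 0 0 0.3';python3 go.py 455.8 -312 200 -5.1
```

```text
time: 25.95
tcp_pos: [525.2, 8.3, 10.3]
tcp_rot: [-0.041, 3.141, -0.0]
force: [0.4, 0.1, 0.2]
finger_gap: 0.797
finger_force: 0.0
time: 26.45
tcp_pos: [525.0, 8.4, 9.9]
tcp_rot: [-0.041, 3.141, -0.0]
force: [-0.8, 0.5, 3.3]
finger_gap: 0.485
finger_force: 29.4
time: 26.95
tcp_pos: [523.0, 8.2, 118.9]
tcp_rot: [0.042, -3.137, -0.001]
force: [0.6, -0.5, -2.3]
finger_gap: 0.485
finger_force: 29.4
shift [  76.  -318.2  -81.1] turn [-0.003 -0.004  1.686] t 26.95 j [ 0.68  0.32 -0.89  1.82  0.27  1.14  1.29]
```

```bash
python3 inch.py '9 -37 -30 0 0 0.15 0.3 | 18 -74 -60 0 0 0.3 0.3 | 27 -111 -81 0 0 0.45 0.3 | 36 -148 -81 0 0 0.6 0.3 | 44 -185 -81 0 0 0.75 0.3';python3 go.py 455.8 -312 200 -5.1
```

```text
time: 27.45
tcp_pos: [485.0, -179.5, 201.0]
tcp_rot: [1.121, 2.934, -0.001]
force: [1.1, -1.0, -2.6]
finger_gap: 0.487
finger_force: 29.4
shift [ -66.6 -118.2    1.1] turn [0.    0.001 0.93 ] t 27.45 j [ 0.92  0.17 -0.72  1.74  0.12  1.27  1.02]
```

```bash
python3 inch.py '-13 -24 0 0 0 0.15 0.3 | -26 -48 0 0 0 0.3 0.3 | -40 -72 0 0 0 0.45 0.3 | -53 -96 0 0 0 0.6 0.3 | -67 -118 0 0 0 0.75 0.3';python3 inch.py '0 0 0 0 0 0.15 0.3 | 0 0 0 0 0 0.18 0.3 | 0 0 50 0 0 0.18 0.3 | 0 0 100 0 0 0.18 0.3 | 0 0 120 0 0 0.18 0.3';python3 go.py 455.8 -312 14 -5.1
```

```text
time: 27.95
tcp_pos: [456.7, -311.7, 199.9]
tcp_rot: [-2.118, -2.319, 0.001]
force: [0.2, -0.8, -1.9]
finger_gap: 0.484
finger_force: 29.4
time: 28.45
tcp_pos: [455.4, -308.2, 75.8]
tcp_rot: [-2.302, -2.129, 0.002]
force: [-0.6, -0.7, -2.1]
finger_gap: 0.482
finger_force: 29.4
shift [-4.   1.  61.8] turn [-0.005 -0.003  0.011] t 28.45 j [ 0.95  0.35 -0.51  1.8   0.2   1.05  0.29]
```

```bash
python3 inch.py '-2 0 20 0 0 0.01 0.3 | -2 0 38 0 0 0.01 0.3 | -2 0 50 0 0 0.01 0.3 | -2 0 55 0 0 0.01 0.3 | -2 0 55 0 0 0.01 0.3';python3 go.py 455.8 -312 14 -5.1
```

```text
time: 28.95
tcp_pos: [457.5, -312.1, 25.3]
tcp_rot: [-2.32, -2.117, -0.0]
force: [-0.0, 0.9, -2.2]
finger_gap: 0.481
finger_force: 29.4
shift [-0.1 -1.7 11.3] turn [-0.001 -0.001 -0.002] t 28.95 j [ 0.93  0.42 -0.49  1.83  0.24  0.95  0.24]
```

```bash
python3 inch.py '0 -1.5 5 0 0 0 0.3 | 0 -1.5 9 0 0 0 0.3 | 0 -1.5 11 0 0 0 0.3 | 0 -1.5 11 0 0 0 0.3';python3 inch.py '0 0 1 0 0 0 0.3 | 0 0 1 0 0 0 0.56 | 0 0 1 0 0 0 0.56 | 0 0 1 0 0 0 0.56 | 0 0 1 0 0 0 0.56';python3 inch.py '0 0 -10 0 0 0 0.56 | 0 0 -30 0 0 0 0.56 | 0 0 -70 0 0 0 0.56 | 0 0 -110 0 0 0 0.56 | 0 0 -160 0 0 0 0.56';python3 - <<'E'
from h import *
for o in locks(cam("top")): print(o["p"],o["ang"],o["sz"],o["sol"])
E
python3 go.py 479.6 108 170 91
```

```text
time: 29.35
tcp_pos: [455.9, -312.4, 14.4]
tcp_rot: [-2.322, -2.116, 0.0]
force: [-0.6, -0.4, -1.8]
finger_gap: 0.483
finger_force: 29.4
time: 29.85
tcp_pos: [456.2, -312.5, 13.7]
tcp_rot: [2.322, 2.116, 0.0]
force: [-0.7, -0.5, -0.2]
finger_gap: 0.56
finger_force: 0.0
time: 30.35
tcp_pos: [455.3, -311.8, 174.9]
tcp_rot: [-2.321, -2.115, 0.0]
force: [1.2, -0.4, -0.5]
finger_gap: 0.561
finger_force: 0.0
[ 807.7 -685.1   28. ] -78.8 [ 60. 130.] 0.9
[ 628.2 -109.6   28. ] 0.5 [62. 45.] 0.64
[613.  108.5  28. ] -3.5 [46. 61.] 0.62
[ 589.6 -323.5   28. ] 83.4 [58. 43.] 0.99
[480.2 108.4  28. ] 2.1 [61. 44.] 0.96
[ 457.4 -309.9   28. ] 88.4 [54. 41.] 0.98
[ 390.9 -304.8   28. ] 83.7 [59. 41.] 0.97
shift [421.8 -18.5  12. ] turn [ 0.002  0.012 -1.681] t 30.4 j [ 0.98  0.24 -0.53  1.69  0.13  1.24  0.33]
```

```bash
python3 inch.py '42 -2 0 0 0 -0.15 0.6 | 84 -4 0 0 0 -0.3 0.7 | 126 -6 0 0 0 -0.45 0.8 | 168 -8 0 0 0 -0.6 0.8 | 210 -9 0 0 0 -0.75 0.8';python3 go.py 479.6 108 170 91
```

```text
time: 30.9
tcp_pos: [466.5, -100.8, 174.2]
tcp_rot: [1.377, 2.823, -0.001]
force: [1.1, 0.6, 1.7]
finger_gap: 0.789
finger_force: 0.0
shift [156.5 138.9   4. ] turn [-0.001  0.001 -0.925] t 30.9 j [ 0.85  0.1  -0.76  1.87  0.07  1.2   0.73]
```

```bash
python3 inch.py '31 28 0 0 0 -0.15 0.8 | 62 56 0 0 0 -0.3 0.8 | 93 84 0 0 0 -0.45 0.8 | 125 112 0 0 0 -0.6 0.8 | 156 139 0 0 0 -0.75 0.8';python3 inch.py '0 0 0 0 0 -0.15 0.8 | 0 0 30 0 0 -0.17 0.8 | 0 0 70 0 0 -0.17 0.8 | 0 0 90 0 0 -0.17 0.8 | 0 0 90 0 0 -0.17 0.8';python3 go.py 479.6 108 7 91.2
```

```text
time: 31.4
tcp_pos: [481.4, 107.7, 174.3]
tcp_rot: [0.247, 3.13, -0.001]
force: [0.9, -0.2, -0.2]
finger_gap: 0.801
finger_force: 0.0
time: 31.9
tcp_pos: [479.7, 105.6, 81.6]
tcp_rot: [0.01, -3.138, 0.0]
force: [0.1, -0.1, -0.0]
finger_gap: 0.8
finger_force: 0.0
shift [-0.3  2.4 74.5] turn [-0.    -0.004 -0.014] t 31.9 j [ 0.55  0.32 -0.96  1.93  0.3   1.05  1.04]
```

```bash
python3 inch.py '0 2 30 0 0 -0.01 0.8 | 0 2 55 0 0 -0.01 0.8 | 0 2 68 0 0 -0.01 0.8 | 0 2 73 0 0 -0.01 0.8 | 0 2 73 0 0 -0.01 0.8';python3 inch.py '0 0 0 0 0 0 0.3 | 0 0 0 0 0 0 0.3 | 0 0 0 0 0 0 0.3 | 0 0 0 0 0 0 0.3 | 0 0 0 0 0 0 0.3';python3 inch.py '0 0 0 0 0 0 0.3 | 0 0 0 0 0 0 0.3 | 0 0 -20 0 0 0 0.3 | 0 0 -60 0 0 0 0.3 | 0 0 -110 0 0 0 0.3';python3 go.py 522.5 -318 200 -5.1
```

```text
time: 32.4
tcp_pos: [481.8, 108.0, 11.2]
tcp_rot: [-0.025, 3.141, 0.0]
force: [0.9, -0.4, 0.5]
finger_gap: 0.8
finger_force: 0.0
time: 32.9
tcp_pos: [481.6, 107.9, 10.8]
tcp_rot: [-0.025, 3.141, -0.0]
force: [-1.2, -0.5, 2.4]
finger_gap: 0.48
finger_force: 29.9
time: 33.4
tcp_pos: [479.7, 107.7, 120.1]
tcp_rot: [0.026, -3.137, -0.001]
force: [1.6, -1.2, -1.1]
finger_gap: 0.482
finger_force: 30.0
shift [ -35.3 -426.3  -80.2] turn [-0.003 -0.004  1.677] t 33.4 j [ 0.59  0.27 -1.    1.89  0.24  1.12  1.09]
```

```bash
python3 inch.py '-3 -42 -30 0 0 0.15 0.3 | -7 -84 -60 0 0 0.3 0.3 | -10 -126 -80 0 0 0.45 0.3 | -14 -168 -80 0 0 0.6 0.3 | -18 -213 -80 0 0 0.75 0.3';python3 go.py 522.5 -318 200 -5.1
```

```text
time: 33.9
tcp_pos: [502.9, -106.4, 201.2]
tcp_rot: [1.135, 2.928, -0.001]
force: [1.0, 0.4, -2.9]
finger_gap: 0.478
finger_force: 29.9
shift [-157.1 -143.     1.4] turn [0.001 0.001 0.92 ] t 33.9 j [ 0.85  0.18 -0.8   1.75  0.13  1.27  0.85]
```

```bash
python3 inch.py '-30 -28 0 0 0 0.15 0.3 | -60 -56 0 0 0 0.3 0.3 | -93 -85 0 0 0 0.45 0.3 | -125 -114 0 0 0 0.6 0.3 | -157 -143 0 0 0 0.75 0.3';python3 inch.py '0 0 0 0 0 0.15 0.3 | 0 0 0 0 0 0.17 0.3 | 0 0 50 0 0 0.17 0.3 | 0 0 100 0 0 0.17 0.3 | 0 0 120 0 0 0.17 0.3';python3 go.py 522.5 -318 14 -5.1
```

```text
time: 34.4
tcp_pos: [523.3, -317.7, 199.9]
tcp_rot: [-2.129, -2.309, 0.001]
force: [0.2, 0.2, -1.7]
finger_gap: 0.482
finger_force: 29.9
time: 34.9
tcp_pos: [521.3, -313.2, 75.6]
tcp_rot: [-2.3, -2.13, 0.002]
force: [-0.1, 0.4, -1.7]
finger_gap: 0.476
finger_force: 29.9
shift [-4.9  1.9 61.6] turn [-0.006 -0.003  0.012] t 34.9 j [ 0.88  0.47 -0.52  1.64  0.26  1.1   0.21]
```

```bash
python3 inch.py '-3 0 20 0 0 0.01 0.3 | -3 0 30 0 0 0.01 0.3 | -3 0 30 0 0 0.01 0.3 | -3 0 30 0 0 0.01 0.3';python3 go.py 522.5 -318 14 -5.1
```

```text
time: 35.3
tcp_pos: [524.1, -318.6, 51.5]
tcp_rot: [2.319, 2.118, 0.001]
force: [0.6, -0.7, -2.2]
finger_gap: 0.485
finger_force: 29.9
shift [ 0.5 -1.7 37.5] turn [ 0.001  0.    -0.002] t 35.3 j [ 0.87  0.5  -0.51  1.65  0.27  1.05  0.19]
```

```bash
python3 inch.py '0 -1.5 15 0 0 0 0.3 | 0 -1.5 25 0 0 0 0.3 | 0 -1.5 33 0 0 0 0.3 | 0 -1.5 35 0 0 0 0.3 | 0 -1.5 35 0 0 0 0.3';python3 go.py 522.5 -318 14 -5.1
```

```text
time: 35.8
tcp_pos: [521.7, -318.8, 15.2]
tcp_rot: [-2.322, -2.116, 0.0]
force: [0.8, 0.3, -2.2]
finger_gap: 0.482
finger_force: 29.9
shift [0.9 0.7 1.2] turn [-0.001 -0.    -0.004] t 35.8 j [ 0.86  0.55 -0.49  1.68  0.3   0.99  0.17]
```

```bash
python3 inch.py '0 0 1 0 0 0 0.3 | 0 0 1 0 0 0 0.56 | 0 0 1 0 0 0 0.56 | 0 0 1 0 0 0 0.56 | 0 0 1 0 0 0 0.56';python3 inch.py '0 0 -10 0 0 0 0.56 | 0 0 -30 0 0 0 0.56 | 0 0 -70 0 0 0 0.56 | 0 0 -110 0 0 0 0.56 | 0 0 -160 0 0 0 0.56';python3 inch.py '-20 -9 -50 0 0 0 0.56 | -40 -18 -100 0 0 0 0.56 | -60 -27 -140 0 0 0 0.56 | -60 -27 -140 0 0 0 0.56 | -60 -27 -140 0 0 0 0.56';python3 - <<'E'
from h import *
w=cam("wrist");cv2.imwrite("pics/w4.png",w["color"][:300,120:540]);np.savez("w4.npz",E=w["E"],K=w["K"],d=w["dist_coeffs"])
for o in locks(cam("top")): print(o["p"],o["ang"],o["sz"],o["sol"])
for o in locks(w,32): print("w",o["p"],o["ang"],o["sz"],o["sol"])
E
python3 go.py 481.5 312.5 250 1
```

```text
time: 36.3
tcp_pos: [522.0, -319.0, 14.5]
tcp_rot: [2.322, 2.116, 0.0]
force: [-0.5, 0.4, 0.7]
finger_gap: 0.556
finger_force: 0.0
time: 36.8
tcp_pos: [521.2, -318.4, 175.8]
tcp_rot: [-2.321, -2.115, 0.001]
force: [1.4, -0.6, 0.3]
finger_gap: 0.562
finger_force: 0.0
time: 37.3
tcp_pos: [489.5, -376.9, 316.5]
tcp_rot: [2.321, 2.112, 0.001]
force: [-0.1, 0.3, -0.1]
finger_gap: 0.559
finger_force: 0.0
[ 806.2 -696.8   28. ] -79.8 [ 60. 128.] 0.9
[ 627.9 -109.5   28. ] 0.5 [62. 45.] 0.64
[613.2 108.6  28. ] -3.5 [46. 62.] 0.62
[ 589.7 -323.3   28. ] 83.4 [60. 43.] 0.99
[ 523.  -317.4   28. ] 84.3 [59. 42.] 0.97
[ 457.2 -310.    28. ] 88.4 [54. 41.] 0.97
[ 391.  -304.6   28. ] 83.7 [59. 41.] 0.95
w [ 456.5 -309.3   32. ] 88.0 [53. 41.] 0.98
w [ 390.6 -303.7   32. ] 83.9 [52. 45.] 0.98
w [ 522.5 -316.1   32. ] 84.8 [52. 40.] 0.98
w [ 589.  -322.7   32. ] 84.9 [52. 45.] 0.99
shift [684.1 -71.1  64.4] turn [-0.001 -0.001 -0.11 ] t 37.4 j [ 0.97  0.33 -0.52  1.31  0.16  1.54  0.38]
```

View pics/w4.png

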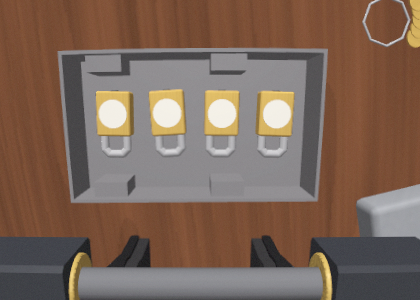

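All four pass locks lie flat in a row in the base tote at crop (115,115) to (275,115). The rim corners, cropped with offset +120, are at (59,52), (327,49), (318,199) and (71,202). Next I'll fetch the top tote.

```bash
python3 inch.py '45 -5 0 0 0 0 0.6 | 90 -10 0 0 0 0 0.7 | 135 -15 0 0 0 -0.05 0.8 | 180 -20 0 0 0 -0.1 0.8 | 225 -24 0 0 0 -0.11 0.8';python3 inch.py '45 -5 0 0 0 0 0.8 | 90 -10 0 0 0 0 0.8 | 135 -15 0 0 0 0 0.8 | 180 -20 0 0 0 0 0.8 | 225 -24 0 0 0 0 0.8';python3 go.py 481.5 252 330 1; python3 - <<'E'
from m import *
b=ld("w4.npz");P=plane(b,np.array([(59,52),(327,49),(318,199),(71,202)])+[120,0],70);print(P.round(1),P.mean(0))
E
```

```text
time: 37.9
tcp_pos: [485.6, -147.1, 313.0]
tcp_rot: [-2.198, -2.242, 0.002]
force: [1.2, -0.4, -0.2]
finger_gap: 0.781
finger_force: 0.0
time: 38.4
tcp_pos: [457.1, 77.0, 313.2]
tcp_rot: [-2.201, -2.241, 0.003]
force: [1.4, 0.2, -0.0]
finger_gap: 0.799
finger_force: 0.0
shift [174.5  27.6 -17. ] turn [-0.002  0.001  0.001] t 38.4 j [ 0.65 -0.03 -0.88  1.67 -0.02  1.49 -0.21]
[[ 350.9 -232.8   70. ]
 [ 639.5 -257.2   70. ]
 [ 626.2 -423.9   70. ]
 [ 334.8 -399.9   70. ]] [ 487.85702395 -328.47732562   70.        ]
```

```bash
python3 inch.py '43 7 -5 0 0 0 0.8 | 86 14 -10 0 0 0 0.8 | 130 21 -17 0 0 0 0.8 | 174 27 -17 0 0 0 0.8 | 174 27 -17 0 0 0 0.8'; python3 - <<'E'
from h import *
w=cam("wrist");cv2.imwrite("pics/w5.png",w["color"][:300,120:540]);np.savez("w5.npz",E=w["E"],K=w["K"],d=w["dist_coeffs"])
E
```

```text
time: 38.9
tcp_pos: [479.5, 256.2, 329.6]
tcp_rot: [-2.187, -2.249, 0.002]
force: [-1.7, -0.2, -0.6]
finger_gap: 0.802
finger_force: 0.0
```

View pics/w5.png

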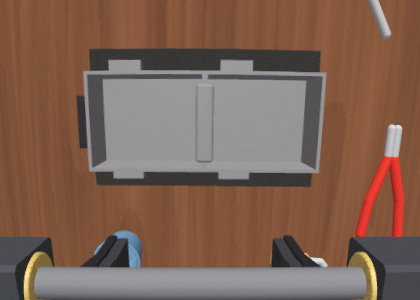

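The tote stands on the mat with its card end now at -x (82,122). The bar runs (197..213, 85) to (196..212, 161).

```bash
python3 - <<'E'
from m import *
b=ld("w5.npz");P=plane(b,np.array([(205,85.5),(204,161)])+[120,0],115);print(P.round(1),P.mean(0),"tote corners",plane(b,np.array([(85,72),(325,73),(319,172),(92,171)])+[120,0],73).round(0))
E
python3 go.py 481.5 312.5 200 1.2
```

```text
[[481.4 349.1 115. ]
 [482.7 272.7 115. ]] [482.06403121 310.9451738  115.        ] tote corners [[347. 364.  73.]
 [615. 370.  73.]
 [620. 258.  73.]
 [351. 251.  73.]]
shift [ 59.2   3.2 129.8] turn [-0.004 -0.001  0.004] t 38.95 j [ 0.31  0.25 -1.05  1.46  0.21  1.56 -0.7 ]
```

```bash
python3 inch.py '29 2 40 0 0 0 0.8 | 58 3 80 0 0 0 0.8 | 58 3 125 0 0 0 0.8 | 58 3 170 0 0 0 0.8 | 58 3 190 0 0 0 0.8';python3 go.py 482 311.5 84.5 1.2
```

```text
time: 39.45
tcp_pos: [482.6, 304.4, 136.5]
tcp_rot: [-2.202, -2.24, 0.01]
force: [-0.2, 0.3, -0.0]
finger_gap: 0.799
finger_force: 0.0
shift [ 7.3 -0.2 52. ] turn [-0.005  0.004 -0.004] t 39.45 j [ 0.14  0.46 -0.98  1.67  0.4   1.24 -0.91]
```

```bash
python3 inch.py '3 0 0 0 0 0 0.8 | 3 0 20 0 0 0 0.8 | 3 0 40 0 0 0 0.8 | 3 0 50 0 0 0 0.8 | 3 0 50 0 0 0 0.8';python3 inch.py '0 0 0 0 0 0 0.8 | 0 0 0 0 0 0 0.8';python3 go.py 482 311.5 84.5 1.2
```

```text
time: 39.95
tcp_pos: [484.4, 309.5, 91.3]
tcp_rot: [-2.203, -2.24, 0.002]
force: [-0.1, -0.6, 0.0]
finger_gap: 0.801
finger_force: 0.0
time: 40.15
tcp_pos: [485.2, 310.5, 92.8]
tcp_rot: [2.202, 2.24, 0.002]
force: [0.7, -0.5, -0.3]
finger_gap: 0.804
finger_force: 0.0
shift [ 1.  -3.2  8.3] turn [ 0.002 -0.001 -0.004] t 40.15 j [ 0.11  0.51 -0.95  1.71  0.45  1.16 -0.95]
```

```bash
python3 inch.py '1 -3 4 0 0 0 0.8 | 1 -3 8 0 0 0 0.8 | 1 -3 8 0 0 0 0.8 | 1 -3 8 0 0 0 0 | 1 -3 8 0 0 0 0';python3 inch.py '0 0 0 0 0 0 0 | 0 0 0 0 0 0 0 | 0 0 0 0 0 0 0 | 0 0 0 0 0 0 0 | 0 0 0 0 0 0 0';python3 inch.py '0 0 0 0 0 0 0 | 0 0 0 0 0 0 0 | 0 0 0 0 0 0 0 | 0 0 0 0 0 0 0 | 0 0 0 0 0 0 0'
```

```text
time: 40.65
tcp_pos: [481.7, 311.1, 83.6]
tcp_rot: [2.202, 2.24, 0.0]
force: [0.9, -0.4, 0.2]
finger_gap: 0.692
finger_force: 0.0
time: 41.15
tcp_pos: [481.6, 311.0, 83.5]
tcp_rot: [2.202, 2.24, -0.0]
force: [0.2, 0.4, -0.2]
finger_gap: 0.246
finger_force: 0.0
time: 41.65
tcp_pos: [481.6, 311.0, 83.5]
tcp_rot: [2.202, 2.24, -0.0]
force: [-0.5, -0.9, -0.2]
finger_gap: 0.203
finger_force: 30.0
```

```bash
python3 inch.py '0 0 -8 0 0 0 0 | 0 0 -25 0 0 0 0 | 0 0 -50 0 0 0 0 | 0 0 -90 0 0 0 0 | 0 0 -130 0 0 0 0';python3 inch.py '0 0 -20 0 0 0 0 | 0 0 -50 0 0 0 0 | 0 0 -60 0 0 0 0 | 0 0 -60 0 0 0 0';python3 go.py 560 20 275 -2
```

```text
time: 42.15
tcp_pos: [481.1, 311.0, 215.8]
tcp_rot: [-2.202, -2.241, 0.0]
force: [1.2, 0.8, -3.3]
finger_gap: 0.204
finger_force: 30.0
time: 42.55
tcp_pos: [481.9, 311.7, 275.2]
tcp_rot: [2.202, 2.24, 0.004]
force: [-0.4, -0.3, -4.6]
finger_gap: 0.201
finger_force: 30.0
shift [-293.    73.1    0. ] turn [ 0.002 -0.001  0.052] t 42.55 j [ 0.17  0.35 -1.04  1.48  0.31  1.48 -0.85]
```

```bash
python3 inch.py '-20 6 0 0 0 0.01 0 | -60 16 0 0 0 0.02 0 | -100 26 0 0 0 0.03 0 | -140 36 0 0 0 0.04 0 | -180 46 0 0 0 0.05 0';python3 inch.py '-40 8 0 0 0 0 0 | -80 16 0 0 0 0 0 | -120 20 0 0 0 0 0 | -160 20 0 0 0 0 0 | -200 20 0 0 0 0 0';python3 go.py 487.8 -328.6 262 -5.1
```

```text
time: 43.05
tcp_pos: [530.2, 129.9, 272.0]
tcp_rot: [-2.258, -2.184, 0.003]
force: [-0.0, 0.6, -4.1]
finger_gap: 0.207
finger_force: 30.0
time: 43.55
tcp_pos: [543.1, -70.3, 271.9]
tcp_rot: [-2.256, -2.183, 0.002]
force: [-0.0, 0.2, -3.6]
finger_gap: 0.205
finger_force: 30.0
shift [-260.   -46.8    9.9] turn [-0.002 -0.     0.056] t 43.55 j [ 0.81  0.24 -0.89  1.55  0.19  1.44 -0.13]
```

```bash
python3 inch.py '-40 -7 0 0 0 0.01 0 | -80 -14 0 0 0 0.02 0 | -120 -21 5 0 0 0.03 0 | -160 -29 10 0 0 0.04 0 | -205 -37 10 0 0 0.056 0';python3 inch.py '-30 -5 0 0 0 0 0 | -55 -10 0 0 0 0 0 | -55 -10 0 0 0 0 0 | -55 -10 0 0 0 0 0';python3 go.py 487.8 -328.6 200 -5.1
```

```text
time: 44.05
tcp_pos: [498.9, -272.9, 261.4]
tcp_rot: [-2.315, -2.119, 0.001]
force: [0.1, -0.4, -3.7]
finger_gap: 0.204
finger_force: 30.0
time: 44.45
tcp_pos: [484.8, -326.0, 262.0]
tcp_rot: [-2.317, -2.118, -0.0]
force: [0.3, 1.5, -3.2]
finger_gap: 0.206
finger_force: 30.0
shift [-2.4  3.3 62. ] turn [-0.002 -0.002 -0.001] t 44.45 j [ 1.11  0.31 -0.73  1.48  0.2   1.44  0.28]
```

```bash
python3 inch.py '-2 3 25 0 0 0 0 | -2 3 50 0 0 0 0 | -2 3 75 0 0 0 0 | -2 3 90 0 0 0 0 | -2 3 90 0 0 0 0';python3 inch.py '0 0 5 0 0 0 0 | 0 0 8 0 0 0 0 | 0 0 8 0 0 0 0';python3 go.py 487.8 -328.6 158 -5.1; python3 - <<'E'
from h import *
a=cam("scene");cv2.imwrite("pics/s3.png",cv2.resize(a["color"][60:230,130:290],None,fx=3.4,fy=3.4))
E
```

```text
time: 44.95
tcp_pos: [487.4, -326.9, 171.3]
tcp_rot: [-2.314, -2.12, 0.001]
force: [-1.4, -0.2, -3.3]
finger_gap: 0.206
finger_force: 30.0
time: 45.25
tcp_pos: [488.5, -328.5, 165.9]
tcp_rot: [2.317, 2.12, 0.0]
force: [0.1, -0.0, -3.6]
finger_gap: 0.205
finger_force: 30.0
shift [-0.1 -0.7  7.9] turn [0.001 0.    0.   ] t 45.25 j [ 1.09  0.38 -0.72  1.61  0.26  1.26  0.24]
```

View pics/s3.png

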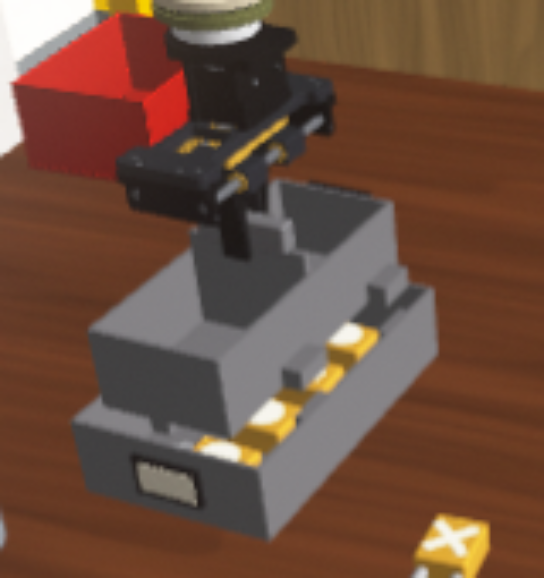

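The top tote hovers aligned over the base with its card end toward the robot. I'll lower it gently.

```bash
python3 inch.py '0 -0.5 6 0 0 0 0 | 0 -0.5 12 0 0 0 0 | 0 -0.5 17 0 0 0 0 | 0 -0.5 20 0 0 0 0 | 0 -0.5 20 0 0 0 0';python3 inch.py '0 0 2 0 0 0 0 | 0 0 4 0 0 0 0 | 0 0 4 0 0 0 0'
```

```text
time: 45.8
tcp_pos: [487.5, -328.3, 144.9]
tcp_rot: [-2.317, -2.12, 0.0]
force: [0.3, 0.4, -4.5]
finger_gap: 0.2
finger_force: 30.0
time: 46.1
tcp_pos: [487.7, -328.4, 141.3]
tcp_rot: [-2.318, -2.12, 0.0]
force: [0.1, -0.4, -3.7]
finger_gap: 0.205
finger_force: 30.0
```

```bash
python3 inch.py '0 0 1 0 0 0 0 | 0 0 2 0 0 0 0 | 0 0 2 0 0 0 0'; python3 inch.py '0 0 1 0 0 0 0 | 0 0 1 0 0 0 0'
```

```text
time: 46.4
tcp_pos: [487.7, -328.5, 139.4]
tcp_rot: [-2.318, -2.12, 0.0]
force: [-0.7, 0.3, -4.2]
finger_gap: 0.2
finger_force: 30.0
time: 46.6
tcp_pos: [487.8, -328.5, 138.5]
tcp_rot: [2.318, 2.12, -0.0]
force: [-0.3, -0.9, -3.1]
finger_gap: 0.206
finger_force: 30.0
```

```bash
python3 inch.py '0 0 1 0 0 0 0 | 0 0 1 0 0 0 0'; python3 inch.py '0 0 1 0 0 0 0 | 0 0 1 0 0 0 0'
```

```text
time: 46.8
tcp_pos: [487.9, -328.5, 138.5]
tcp_rot: [2.318, 2.12, -0.001]
force: [-3.3, 2.3, 5.6]
finger_gap: 0.205
finger_force: 30.0
time: 47.0
tcp_pos: [487.9, -328.5, 138.4]
tcp_rot: [2.317, 2.12, -0.001]
force: [-7.4, 3.5, 14.5]
finger_gap: 0.205
finger_force: 30.0
```

Contact came at TCP z = 138.5, exactly the stacked height. I'll release.

```bash
python3 inch.py '0 0 -1 0 0 0 0 | 0 0 -1 0 0 0 0.5 | 0 0 -1 0 0 0 0.6 | 0 0 -1 0 0 0 0.6 | 0 0 -1 0 0 0 0.6';python3 inch.py '0 0 -1 0 0 0 0.6 | 0 0 -1 0 0 0 0.6 | 0 0 -1 0 0 0 0.6'; python3 inch.py '0 0 -30 0 0 0 0.6 | 0 0 -70 0 0 0 0.6 | 0 0 -110 0 0 0 0.7 | 0 0 -150 0 0 0 0.7 | 0 0 -150 0 0 0 0.7'; python3 - <<'E'
from h import *
for o in locks(cam("top")): print(o["p"],o["ang"],o["sz"],o["sol"])
E
python3 go.py 627 -110 260 90;python3 go.py 627 -110 260 -90
```

```text
time: 47.5
tcp_pos: [487.9, -328.5, 137.5]
tcp_rot: [2.318, 2.12, 0.0]
force: [-0.4, -0.2, 0.5]
finger_gap: 0.48
finger_force: 0.0
time: 47.8
tcp_pos: [487.8, -328.5, 138.6]
tcp_rot: [2.318, 2.12, 0.0]
force: [-0.5, 0.1, 0.2]
finger_gap: 0.594
finger_force: 0.0
time: 48.3
tcp_pos: [489.8, -329.0, 294.3]
tcp_rot: [2.312, 2.115, 0.003]
force: [0.4, -0.2, 0.0]
finger_gap: 0.694
finger_force: 0.0
[ 805.6 -686.7   28. ] -80.8 [ 58. 128.] 0.9
[ 627.8 -109.6   28. ] 0.5 [62. 45.] 0.64
[613.2 108.6  28. ] -3.5 [46. 61.] 0.62
shift [230.2 117.9  31.2] turn [ 1.00e-03  5.00e-03 -1.66e+00] t 48.35 j [ 1.1   0.3  -0.74  1.42  0.2   1.49  0.28]
shift [230.2 117.9  31.2] turn [ 5.000e-03 -1.000e-03  1.482e+00] t 48.35 j [ 1.1   0.3  -0.74  1.42  0.2   1.49  0.28]
```

```bash
python3 inch.py '46 24 0 0 0 -0.15 0.8 | 92 47 0 0 0 -0.3 0.8 | 138 71 0 0 0 -0.45 0.8 | 184 95 0 0 0 -0.6 0.8 | 230 118 0 0 0 -0.75 0.8';python3 inch.py '0 0 0 0 0 -0.15 0.8 | 0 0 30 0 0 -0.3 0.8 | 0 0 70 0 0 -0.45 0.8 | 0 0 110 0 0 -0.6 0.8 | 0 0 150 0 0 -0.75 0.8';python3 go.py 627 -110 7 90.5
```

```text
time: 48.85
tcp_pos: [621.7, -115.6, 287.3]
tcp_rot: [-1.372, -2.825, 0.001]
force: [0.6, -0.0, -0.5]
finger_gap: 0.797
finger_force: 0.0
time: 49.35
tcp_pos: [620.5, -117.0, 135.9]
tcp_rot: [-0.24, -3.131, -0.0]
force: [-0.0, -0.7, 1.2]
finger_gap: 0.801
finger_force: 0.0
shift [ -5.5   7.9 128.9] turn [ 0.    -0.001 -0.162] t 49.35 j [ 0.83  0.61 -1.    1.51  0.52  1.31  1.19]
```

```bash
python3 inch.py '-5.5 8 20 0 0 -0.15 0.8 | -5.5 8 50 0 0 -0.162 0.8 | -5.5 8 75 0 0 -0.162 0.8 | -5.5 8 75 0 0 -0.162 0.8';python3 go.py 627 -110 7 90.5
```

```text
time: 49.75
tcp_pos: [625.1, -109.9, 59.0]
tcp_rot: [0.004, -3.135, -0.002]
force: [-1.5, -0.4, -0.1]
finger_gap: 0.8
finger_force: 0.0
shift [-2.2 -0.2 52. ] turn [ 0.001 -0.007 -0.006] t 49.75 j [ 0.8   0.71 -0.98  1.56  0.61  1.21  1.28]
```

```bash
python3 inch.py '-1 0 20 0 0 0 0.8 | -1 0 38 0 0 0 0.8 | -1 0 48 0 0 0 0.8 | -1 0 51 0 0 0 0.8 | -1 0 51 0 0 0 0.8';python3 inch.py '0 0 0 0 0 0 0.3 | 0 0 0 0 0 0 0.3 | 0 0 0 0 0 0 0.3 | 0 0 0 0 0 0 0.3 | 0 0 0 0 0 0 0.3';python3 inch.py '0 0 0 0 0 0 0.3 | 0 0 0 0 0 0 0.3 | 0 0 -20 0 0 0 0.3 | 0 0 -60 0 0 0 0.3 | 0 0 -110 0 0 0 0.3';python3 inch.py '0 0 -40 0 0 0 0.3 | 0 0 -80 0 0 0 0.3 | 0 0 -110 0 0 0 0.3 | 0 0 -110 0 0 0 0.3';python3 go.py 551.5 -334.3 230 84.9
```

```text
time: 50.25
tcp_pos: [628.9, -110.0, 12.3]
tcp_rot: [0.004, -3.141, -0.0]
force: [0.1, -0.2, 0.1]
finger_gap: 0.801
finger_force: 0.0
time: 50.75
tcp_pos: [629.1, -110.2, 12.8]
tcp_rot: [-0.003, 3.141, -0.0]
force: [-0.5, -0.4, 1.2]
finger_gap: 0.481
finger_force: 30.0
time: 51.25
tcp_pos: [627.6, -109.8, 123.1]
tcp_rot: [0.004, -3.138, -0.002]
force: [1.5, -0.4, -1.1]
finger_gap: 0.479
finger_force: 30.0
time: 51.65
tcp_pos: [630.5, -109.1, 238.3]
tcp_rot: [-0.004, 3.135, -0.001]
force: [0.8, -0.7, -1.6]
finger_gap: 0.479
finger_force: 30.0
shift [  79.7 -225.     7.9] turn [-0.     0.007  0.092] t 51.65 j [ 0.82  0.56 -1.07  1.36  0.49  1.49  1.36]
```

```bash
python3 inch.py '16 -45 0 0 0 0.03 0.3 | 32 -90 0 0 0 0.06 0.3 | 48 -135 0 0 0 0.09 0.3 | 64 -180 4 0 0 0.092 0.3 | 80 -225 8 0 0 0.092 0.3';python3 inch.py '0 0 0 0 0 0 0.3 | 0 0 0 0 0 0 0.3 | 0 0 0 0 0 0 0.3';python3 go.py 551.5 -334.3 150 84.9
```

```text
time: 52.15
tcp_pos: [548.1, -336.7, 224.2]
tcp_rot: [-0.141, -3.138, -0.0]
force: [1.9, 0.1, -1.8]
finger_gap: 0.479
finger_force: 30.0
time: 52.45
tcp_pos: [549.8, -333.6, 224.5]
tcp_rot: [-0.138, -3.138, -0.001]
force: [-0.6, 0.3, -1.3]
finger_gap: 0.484
finger_force: 30.0
shift [-1.8 -0.6 74.5] turn [ 0.001 -0.     0.001] t 52.45 j [ 1.17  0.57 -1.02  1.37  0.48  1.47  1.65]
```

```bash
python3 inch.py '-2 0 40 0 0 0 0.3 | -2 0 75 0 0 0 0.3 | -2 0 110 0 0 0 0.3 | -2 0 110 0 0 0 0.3 | -2 0 110 0 0 0 0.3';python3 go.py 551.5 -334.3 75.5 84.9
```

```text
time: 52.95
tcp_pos: [552.2, -334.1, 115.5]
tcp_rot: [0.138, 3.138, 0.001]
force: [0.1, -0.9, -2.2]
finger_gap: 0.481
finger_force: 30.0
shift [ 0.6 -0.3 40. ] turn [0.001 0.    0.001] t 52.95 j [ 1.15  0.65 -0.98  1.49  0.55  1.29  1.6 ]
```

```bash
python3 inch.py '0 0 15 0 0 0 0.3 | 0 0 27 0 0 0 0.3 | 0 0 36 0 0 0 0.3 | 0 0 40 0 0 0 0.3 | 0 0 40 0 0 0 0.3';python3 inch.py '0 0 0 0 0 0 0.3 | 0 0 0 0 0 0 0.3'
```

```text
time: 53.45
tcp_pos: [551.5, -335.4, 74.9]
tcp_rot: [-0.141, -3.138, 0.001]
force: [-1.0, 0.1, -1.1]
finger_gap: 0.477
finger_force: 30.0
time: 53.65
tcp_pos: [551.5, -335.5, 74.8]
tcp_rot: [0.141, 3.138, -0.0]
force: [-2.5, 1.2, 1.9]
finger_gap: 0.478
finger_force: 30.0
```

Contact with the floor is just starting, so I'll release and go for the other reject.

```bash
python3 inch.py '0 0 0 0 0 0 0.6 | 0 0 0 0 0 0 0.6 | 0 0 0 0 0 0 0.6 | 0 0 0 0 0 0 0.6';python3 inch.py '0 0 -10 0 0 0 0.6 | 0 0 -30 0 0 0 0.6 | 0 0 -70 0 0 0 0.6 | 0 0 -110 0 0 0 0.6 | 0 0 -150 0 0 0 0.6'; python3 - <<'E'
from h import *
for z in(28,90):
  for o in locks(cam("top"),z): print(o["p"],o["ang"],o["sz"],o["sol"])
E
python3 go.py 612.3 108.2 220 86.2
```

```text
time: 54.05
tcp_pos: [551.5, -335.5, 74.5]
tcp_rot: [0.141, 3.138, -0.0]
force: [0.0, 0.1, -0.1]
finger_gap: 0.594
finger_force: 0.0
time: 54.55
tcp_pos: [551.4, -335.2, 227.0]
tcp_rot: [0.14, 3.138, -0.0]
force: [0.2, 0.1, -0.4]
finger_gap: 0.596
finger_force: 0.0
[613.1 108.7  28. ] -3.7 [46. 61.] 0.62
[ 559.  -353.2   28. ] -1.6 [47. 58.] 0.59
[598.8 104.2  90. ] -3.5 [43. 58.] 0.62
[ 548.8 -334.7   90. ] -3.7 [47. 54.] 0.56
shift [-18.4 447.2  10. ] turn [-0.003  0.008 -0.023] t 54.65 j [ 1.17  0.57 -1.03  1.35  0.48  1.47  1.65]
```

```bash
python3 inch.py '-2 45 0 0 0 0 0.7 | -4 90 0 0 0 0 0.8 | -6 135 0 0 0 0 0.8 | -8 180 0 0 0 -0.02 0.8 | -10 225 0 0 0 -0.02 0.8';python3 inch.py '-2 45 0 0 0 0 0.8 | -4 90 0 0 0 0 0.8 | -6 135 0 0 0 0 0.8 | -8 180 0 0 0 0 0.8 | -9 222 0 0 0 0 0.8';python3 go.py 612.3 108.2 120 86.2
```

```text
time: 55.15
tcp_pos: [581.5, -110.5, 225.0]
tcp_rot: [0.109, 3.139, -0.001]
force: [0.1, 0.2, 0.6]
finger_gap: 0.793
finger_force: 0.0
time: 55.65
tcp_pos: [606.0, 110.7, 225.0]
tcp_rot: [0.109, 3.139, -0.0]
force: [0.8, 0.8, -0.3]
finger_gap: 0.8
finger_force: 0.0
shift [ -6.4  -2.1 105. ] turn [-0.     0.001 -0.003] t 55.65 j [ 0.53  0.53 -1.1   1.44  0.47  1.45  0.93]
```

```bash
python3 inch.py '-6 -2 40 0 0 0 0.8 | -6 -2 80 0 0 0 0.8 | -6 -2 120 0 0 0 0.8 | -6 -2 150 0 0 0 0.8 | -6 -2 150 0 0 0 0.8';python3 go.py 612.3 108.2 8 86.2
```

```text
time: 56.15
tcp_pos: [609.6, 105.3, 70.8]
tcp_rot: [-0.109, -3.134, 0.002]
force: [-0.2, -0.9, 0.6]
finger_gap: 0.799
finger_force: 0.0
shift [-2.9  3.1 62.8] turn [-0.001 -0.006 -0.003] t 56.15 j [ 0.49  0.67 -1.01  1.6   0.59  1.21  0.86]
```

```bash
python3 inch.py '-1 1 25 0 0 0 0.8 | -1 1 45 0 0 0 0.8 | -1 1 57 0 0 0 0.8 | -1 1 62 0 0 0 0.8 | -1 1 62 0 0 0 0.8';python3 inch.py '0 0 0 0 0 0 0.3 | 0 0 0 0 0 0 0.3 | 0 0 0 0 0 0 0.3 | 0 0 0 0 0 0 0.3 | 0 0 0 0 0 0 0.3';python3 inch.py '0 0 0 0 0 0 0.3 | 0 0 0 0 0 0 0.3 | 0 0 -20 0 0 0 0.3 | 0 0 -60 0 0 0 0.3 | 0 0 -110 0 0 0 0.3';python3 inch.py '0 0 -40 0 0 0 0.3 | 0 0 -80 0 0 0 0.3 | 0 0 -105 0 0 0 0.3 | 0 0 -105 0 0 0 0.3';python3 go.py 416.1 -322.2 230 84.9
```

```text
time: 56.65
tcp_pos: [612.9, 107.1, 12.5]
tcp_rot: [-0.11, -3.139, 0.0]
force: [-0.4, -0.1, 0.7]
finger_gap: 0.801
finger_force: 0.0
time: 57.15
tcp_pos: [613.1, 107.1, 12.8]
tcp_rot: [0.11, 3.139, -0.0]
force: [-0.7, -0.1, 2.1]
finger_gap: 0.48
finger_force: 30.0
time: 57.65
tcp_pos: [611.6, 106.9, 123.2]
tcp_rot: [-0.109, -3.136, 0.0]
force: [1.2, -0.3, -1.1]
finger_gap: 0.478
finger_force: 30.0
time: 58.05
tcp_pos: [614.0, 108.3, 232.5]
tcp_rot: [0.109, 3.134, 0.002]
force: [-0.0, 1.7, -2.3]
finger_gap: 0.481
finger_force: 30.0
shift [ 167.6 -443.2    0.9] turn [0.002 0.006 0.02 ] t 58.05 j [ 0.52  0.54 -1.09  1.41  0.48  1.47  0.94]
```

```bash
python3 inch.py '17 -45 0 0 0 0 0.3 | 34 -90 0 0 0 0 0.3 | 51 -135 0 0 0 0.01 0.3 | 68 -180 0 0 0 0.02 0.3 | 85 -225 0 0 0 0.02 0.3';python3 inch.py '16 -43 0 0 0 0 0.3 | 32 -87 0 0 0 0 0.3 | 49 -131 0 0 0 0 0.3 | 66 -175 0 0 0 0 0.3 | 82 -218 0 0 0 0 0.3';python3 inch.py '0 0 0 0 0 0 0.3 | 0 0 0 0 0 0 0.3';python3 go.py 416.1 -322.2 110 84.9
```

```text
time: 58.55
tcp_pos: [510.7, -112.8, 226.9]
tcp_rot: [-0.141, -3.137, 0.0]
force: [1.0, -0.5, -1.8]
finger_gap: 0.48
finger_force: 30.0
time: 59.05
tcp_pos: [409.4, -322.5, 227.2]
tcp_rot: [-0.141, -3.137, 0.0]
force: [0.6, -0.1, -1.7]
finger_gap: 0.48
finger_force: 30.0
time: 59.25
tcp_pos: [410.3, -321.5, 226.9]
tcp_rot: [-0.145, -3.137, -0.002]
force: [1.3, 0.2, -2.0]
finger_gap: 0.475
finger_force: 30.0
shift [ -5.9  -0.3 116.9] turn [ 0.001 -0.001 -0.003] t 59.25 j [ 1.57  0.27 -1.13  1.68  0.24  1.35  1.87]
```

```bash
python3 inch.py '-6 0 30 0 0 0 0.3 | -6 0 60 0 0 0 0.3 | -6 0 90 0 0 0 0.3 | -6 0 110 0 0 0 0.3 | -6 0 110 0 0 0 0.3';python3 go.py 416.1 -322.2 76 84.9
```

```text
time: 59.75
tcp_pos: [416.5, -319.0, 115.2]
tcp_rot: [-0.136, -3.135, -0.005]
force: [-0.6, 0.6, -2.0]
finger_gap: 0.475
finger_force: 30.0
shift [-0.1 -3.3 39.1] turn [ 0.003 -0.003  0.002] t 59.75 j [ 1.47  0.4  -1.06  1.81  0.38  1.16  1.77]
```

```bash
python3 inch.py '0 -1 15 0 0 0 0.3 | 0 -1 27 0 0 0 0.3 | 0 -1 35 0 0 0 0.3 | 0 -1 38 0 0 0 0.3 | 0 -1 38 0 0 0 0.3';python3 inch.py '0 0 0 0 0 0 0.3 | 0 0 0 0 0 0 0.3'
```

```text
time: 60.25
tcp_pos: [417.1, -322.6, 79.3]
tcp_rot: [-0.141, -3.138, -0.0]
force: [-0.1, -0.6, -2.1]
finger_gap: 0.475
finger_force: 30.0
time: 60.45
tcp_pos: [417.4, -322.9, 80.0]
tcp_rot: [0.141, 3.138, -0.001]
force: [-0.2, -0.3, -1.7]
finger_gap: 0.477
finger_force: 30.0
```

```bash
python3 inch.py '0 0 2 0 0 0 0.3 | 0 0 4 0 0 0 0.3 | 0 0 4 0 0 0 0.3';python3 inch.py '0 0 1 0 0 0 0.3 | 0 0 1 0 0 0 0.6 | 0 0 1 0 0 0 0.6 | 0 0 1 0 0 0 0.6 | 0 0 1 0 0 0 0.6';python3 inch.py '0 0 -10 0 0 0 0.6 | 0 0 -30 0 0 0 0.6 | 0 0 -70 0 0 0 0.6 | 0 0 -110 0 0 0 0.6 | 0 0 -150 0 0 0 0.6'; python3 inch.py '0 45 -20 0 0 0 0.6 | 0 90 -40 0 0 0 0.6 | 0 135 -40 0 0 0 0.6 | 0 180 -40 0 0 0 0.6 | 0 225 -40 0 0 0 0.6';python3 - <<'E'
from h import *
t=cam("top");a=cam("scene")
for o in locks(t,90): print(o["p"],o["ang"],o["sz"],o["sol"])
cv2.imwrite("pics/f.png",np.hstack([cv2.resize(t["color"][160:330,395:525],(390,510)),cv2.resize(a["color"][100:230,130:230],(392,510))]))
E
```

```text
time: 60.75
tcp_pos: [417.0, -322.7, 75.3]
tcp_rot: [-0.141, -3.138, -0.0]
force: [0.9, -0.6, -1.9]
finger_gap: 0.475
finger_force: 30.0
time: 61.25
tcp_pos: [417.2, -322.7, 74.6]
tcp_rot: [0.141, 3.138, -0.0]
force: [-0.5, 0.0, -0.2]
finger_gap: 0.594
finger_force: 0.0
time: 61.75
tcp_pos: [417.2, -322.2, 226.8]
tcp_rot: [0.14, 3.138, -0.0]
force: [0.6, -1.3, 0.7]
finger_gap: 0.601
finger_force: 0.0
time: 62.25
tcp_pos: [437.5, -96.4, 264.8]
tcp_rot: [0.14, 3.138, -0.002]
force: [0.6, -0.8, 1.3]
finger_gap: 0.599
finger_force: 0.0
[ 784.1 -649.7   90. ] -79.6 [ 57. 123.] 0.9
[ 548.9 -334.6   90. ] -7.7 [36. 58.] 0.53
[ 417.4 -320.2   90. ] -1.8 [49. 56.] 0.57
```

View pics/f.png

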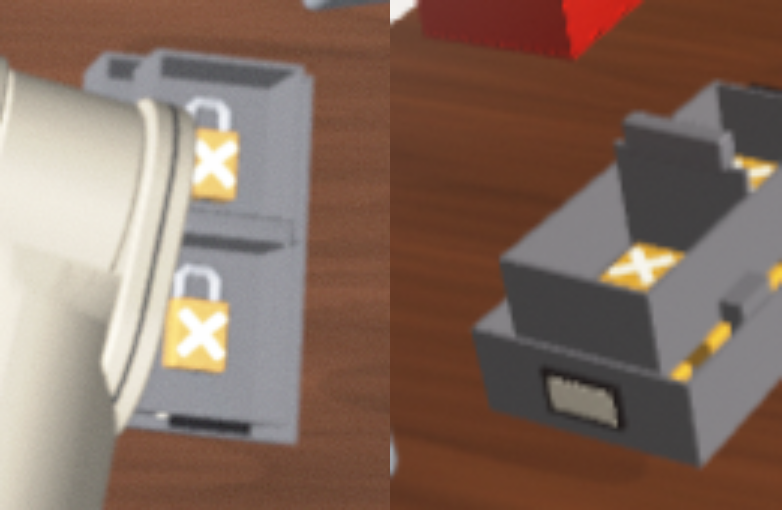

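Both rejects lie in the top tote bays at (213,165) and (200,335). The top tote is stacked level on the base with its card end toward the robot, and the passed locks are under it.

```bash
python3 inch.py '0 0 0 0 0 0 0.6 | 0 0 0 0 0 0 0.6'; python3 -c "
from cell import ctrl
print(ctrl.job_done())"
```

```text
time: 62.55
tcp_pos: [437.2, -99.6, 264.8]
tcp_rot: [0.143, 3.138, -0.001]
force: [-0.3, 0.7, -0.8]
finger_gap: 0.604
finger_force: 0.0
the job is handed in; nothing more can be done
None
```

The job is handed in: all four passed padlocks lie in the base tote, the top tote is stacked half-turned and level above them, and both rejected padlocks are in its bays, done in 62.6 s; the hand-in call returned no verdict.

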